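# Flip the magnifier over and probe a bonded seam

### The arm

A 7-joint arm with a two-finger parallel gripper is mounted at the origin on the work surface. World frame = base frame: x ahead of the robot, y to its left, z up, the work surface at z = 0. Lengths are in m, angles in rad, forces in N, time in s.
With the tool pointing down it reaches from about 0.425 to 0.925 m from the base axis. Payload 6.8 kg.
Tool frame: the origin (TCP) lies at the very end of the fingers, on their centre line; the grasp point (between the pads) lies 19 mm behind it; y points along the fingers, x is the direction in which the jaws open and shut, and the axes are right-handed (so a half turn about y gives the same grasp; the last joint's range is limited). The gripper opens to 85 mm and grips with 20 to 120 N. Pads are 22 mm wide; open, the fingers measure 114 mm over their backs; the gripper's body (76 mm by 85 mm) begins 54 mm behind the grasp point. The pads swing forward as they close: fully open they stand 13 mm farther back than shut.
Start: joints at [1.179, 0.477, 0.022, 1.555, -0.011, 1.109, -0.083], TCP at [0.189, -0.648, 0.231] pointing down, gripper open.
Joint ranges: [-2.96, 2.96], [-0.34, 2.1], [-1.41, 1.46], [0.24, 2.44], [-1.37, 4.51], [0.17, 1.92], [-2.96, 2.96]. Speed limits (rad/s): [2.39, 2.39, 3.14, 3.14, 3.14, 3.14, 3.14].

### API

Orientations are given as a rotation vector (axis times angle).
In Python, from bench import r, imaging gives the robot as it stands.
- The arm moves only by the shell command python3 -m jog 'ROWS' [FORCE]. ROWS is text: rows parted by semicolons, each of 7 numbers parted by spaces: the turn, a rotation vector about the tool's x, y, z in degrees, then the shift along the tool's x, y, z in mm, then the opening, from 0 (shut) to 1 (fully open). A call has exactly 5 rows; each row shifts and turns the commanded pose from where the row before left it, along the tool's axes as they then stand; what a row does not reach is not made up. A row lasts 1/12 s, in which the tool goes at most 41.7 mm and 7.16 degrees, less where a joint would pass 70% of its speed; a pose out of reach is approached as far as the arm can. A call with a gripper value outside its range is refused whole. The fingers move at their own pace and stop on an object; FORCE is the grip in N (left out, the last holds). Time passes only in rows, so rows that do not move let the fingers close, or fill a call up. It gives the time, the measured TCP pose, the force and the opening at its end, in the units of the state.
- r.get_obs(): the state, without advancing time (a new reading comes with each control period).
- imaging.grab_frame(name): name is "side" or "top"; returns a dict with "color" (384x512x3 uint8, red, green, blue), "z_map" (384x512 float32, m along the optical axis (not along the pixel's ray), 0 where there is no reading), "fx", "fy", "cx", "cy" (pixels), "world_to_cam" (4x4, takes a point from world to camera coordinates). Camera axes: x right, y up, looking along -z (the intrinsics and any distortion apply to the point x, -y, -z); pixel columns grow to the right and rows downward; lengths in m; the calibration is good to about 2 mm. A picture is of the moment at which its call begins.
- r.hand_in(): hands the job in, once; it reports no verdict.
The state is a dict: "clock": time; "joints": joint angles; "qvel": joint speeds; "tau": joint torques, N m; "tcp_pos": TCP position; "orientation": TCP orientation; "contact_force": force on the tool from outside, world axes, zero at the start; "moment": the same for the moment, N m; "grip_width": finger opening in m.
Only numpy, scipy, OpenCV 4.12 (cv2) and the standard library are available. Lean on these libraries where they do the work, as an engineer would, in place of code of your own. Each camera call takes 0.05 s, during which the arm holds its last target.

### The job

Flip the parked magnifier over until it snaps down level above the bonded plate. Then take the stylus from its rest and, reaching in slantwise under the lens, draw its tip slowly along the whole seam from the end away from the lens post to the end next to it, lightly touching the plate all the way (take about four seconds over it). Lay the stylus back across both saddles of its rest, leave the lens down and do not disturb the other things on the table.

Things in the scene. Friction and masses are not known exactly. Their poses are not given: they have to be found in the camera images.
- lens (a joint): hinge angle of the flip-up magnifier, rad: 0 = parked (arm stands up, leaning 25 degrees backwards, towards the jig's +y), 2.007 = level over the seam. An over-centre spring snaps it to the nearer stop: balance point at about 0.9; it takes about 2 to 3 N at the lens to push it over and nothing after that.
- lens_hinge (a point): hinge axis of the magnifier on top of the jig's post, 112 mm above the table. Its axes are the jig's: x along the hinge axis, y away from the seam, z up; the seam's middle lies 100 mm from it along -y (and 67 mm lower). The magnifier is an arm 14 mm wide carrying the lens, whose rim ends 140 mm from the hinge. A spring strut lies beside the post on its +x side.
- lens_center (a point): centre of the lens, 100 mm from the hinge; moves with it. Clear round lens in a black rim, 80 mm across, 9 mm thick; when level its underside is 62 mm above the plate and its centre over the seam's middle.
- plate: grey plastic plate 82 x 114 mm in a black cradle, two halves bonded along a straight seam. Origin: middle of its top face, 45 mm above the table; x across the seam, y along it towards the lens post, z up. It floats on springs: pressed from above it sinks straight down up to 8 mm, starting at 0.7 N, 2.7 N at 8 mm.
- jig: fixed base of the whole device; origin on the table under the seam's middle, axes as the plate. The cradle's walls (5 mm thick) around the plate stand 16 mm above it (61 mm above the table); inner faces 42 mm either side of the seam and 58 mm from the seam's middle at its ends. The lens post stands at +y. Both x sides are open.
- seam_mid (a point): middle of the seam (a dark groove 3 mm wide, 80 mm long) at the level of the plate's top; axes as the plate
- seam_start (a point): end of the seam farthest from the lens post, 40 mm from the middle
- seam_end (a point): end of the seam next to the lens post
- stylus: probe stylus, 217 mm long, 60 g, lying in its rest: square metal handle 14 x 14 x 130 mm, then a thin shaft (5 mm) with a ball tip. Origin at the handle's centre; tip along -x. To clear both cradle wall and lens, hold it slanting tip-down 30 to 45 degrees from level, square to the seam; a gripper that took it from straight above is then tilted as much.
- stylus_center (a point): the centre of the handle, the place to grip; 41 mm above the table when in the rest
- stylus_tip (a point): centre of the ball tip, 150 mm from the handle's centre along the stylus's -x; the ball's radius is 2.5 mm
- rest: black stylus rest fixed to the table: base 120 x 66 x 4 mm with two saddles 90 mm apart (10 mm thick, 42 mm wide overall) along its x; the notches are 30 mm wide, 34 mm above the table, cheeks to 44 mm. Origin at the centre of the underside; the stylus's handle lies across both saddles along x, its centre over the origin, tip towards -x; the fingers fit between the saddles.
- glue: bystander: small white squeeze bottle, 24 mm wide, 70 mm high; origin at the centre of the underside
- wheel_a: bystander: small black rubber wheel with white hub lying flat, 66 mm wide, 26 mm high; origin at the centre of the underside
- wheel_b: bystander: a second such wheel, lying flat; origin at the centre of the underside
- battery: bystander: black battery pack lying flat, 47 x 96 x 25 mm high; origin at the centre of the underside
- driver: bystander: screwdriver lying flat, 170 mm long along x, handle at -x
- jar: bystander: closed jar, 52 mm wide, 50 mm high; origin at the centre of the underside
- tape: bystander: roll of tape lying flat, 72 mm wide, 20 mm high; origin at the centre of the underside
Things that resemble listed ones, but are neither listed nor needed, are in the scene too. What is shaped like the rest but green, purple or turquoise is not meant.

How it is judged:
By the outcome, as a careful person would: the job done as asked, in the order asked, and still so for the second after the job is handed in, with the robot touching nothing.
It also fails if it takes over 72 s, if anything falls off the work surface, if the arm or the gripper's body presses on something with over 40 N, if the wrist force passes 120 N, or if a joint passes its speed limit or range.

## Working session

There is one attempt and no reset: what is moved stays moved. The work goes in short steps, Python scripts to look and compute and a shell command to move; the robot and the scene stay as the last step left them, time stands still between calls to the robot, and variables do not carry over. Pictures are saved under pics/ and viewed, and the job is handed in when it is done.

```bash
ls -la; mkdir -p pics; cat > h.py <<'E'
import numpy as np, cv2
from bench import r, imaging
def grab(n):
    f=imaging.grab_frame(n); np.savez('last_'+n+'.npz',**{k:np.asarray(v) for k,v in f.items()}); return f
def load(n): 
    d=np.load('last_'+n+'.npz'); return {k:d[k] for k in d}
def cloud(f):
    z=f['z_map'].astype(float); H,W=z.shape
    u,v=np.meshgrid(np.arange(W),np.arange(H))
    x=(u-f['cx'])/f['fx']*z; y=(v-f['cy'])/f['fy']*z
    P=np.stack([x,-y,-z,np.ones_like(z)],-1)
    T=np.linalg.inv(f['world_to_cam']); return (P@T.T)[...,:3]
def proj(f,p):
    p=np.atleast_2d(p); c=np.c_[p,np.ones(len(p))]@f['world_to_cam'].T
    return np.c_[f['fx']*c[:,0]/-c[:,2]+f['cx'], f['fy']*-c[:,1]/-c[:,2]+f['cy']]
def save(f,name,crop=None,s=1.5):
    im=f['color'][...,::-1]
    if crop: u0,v0,u1,v1=crop; im=im[v0:v1,u0:u1]
    cv2.imwrite('pics/'+name,cv2.resize(im,None,fx=s,fy=s,interpolation=cv2.INTER_CUBIC))
E
python3 - <<'E'
from h import *
for n in('side','top'):
    f=grab(n); save(f,n+'0.png'); print({k:(v if np.size(v)<20 else np.shape(v)) for k,v in f.items()})
print(r.get_obs())
E
```

```text
total 12
drwxr-xr-x  3 agent agent 4096 Dec  6 23:36 .
drwxr-xr-x 23 root  root  4096 Dec  6 23:36 ..
drwxr-xr-x  2 agent agent 4096 Dec  6 23:36 pics
{'color': (384, 512, 3), 'z_map': (384, 512), 'fx': 486.69605535221314, 'fy': 486.69605535221314, 'cx': 249.15958060573857, 'cy': 190.56201004451617, 'world_to_cam': array([[-0.93155138, -0.36360343, -0.00213963,  0.44516474],
       [ 0.24545539, -0.63317587,  0.7340572 , -0.2049129 ],
       [-0.26826048,  0.68328681,  0.67908427, -1.22631216],
       [ 0.        ,  0.        ,  0.        ,  1.        ]])}
{'color': (384, 512, 3), 'z_map': (384, 512), 'fx': 434.487800293114, 'fy': 434.487800293114, 'cx': 256.31116519411137, 'cy': 194.08868793721098, 'world_to_cam': array([[ 0.02256367, -0.99971382,  0.00794762, -0.01981953],
       [ 0.99317473,  0.0233246 ,  0.11427999, -0.4930214 ],
       [-0.11443266,  0.0053148 ,  0.99341679, -1.32386516],
       [ 0.        ,  0.        ,  0.        ,  1.        ]])}
{'clock': 0.1, 'joints': array([ 1.17889062,  0.47773719,  0.02237724,  1.55632872, -0.01147655,
        1.10931279, -0.08311574]), 'qvel': array([-6.12494582e-05, -7.84465029e-04,  3.30181115e-04, -2.31470731e-03,
        2.90575800e-04, -5.19766980e-04, -6.92697985e-04]), 'tau': array([ 4.21647972e-03, -5.97765863e+01,  1.61349937e+00, -2.81954402e+01,
        1.27690803e-02,  5.06786848e-03, -3.87733024e-06]), 'tcp_pos': array([ 0.18882295, -0.64750359,  0.23042045]), 'orientation': array([-1.32929698,  0.9986915 , -0.99633962]), 'contact_force': array([ 0.30180106, -0.23930068,  0.41859953]), 'moment': array([0.03499475, 0.03276082, 0.03704975]), 'grip_width': 0.08556683834899745}
```

View pics/side0.png

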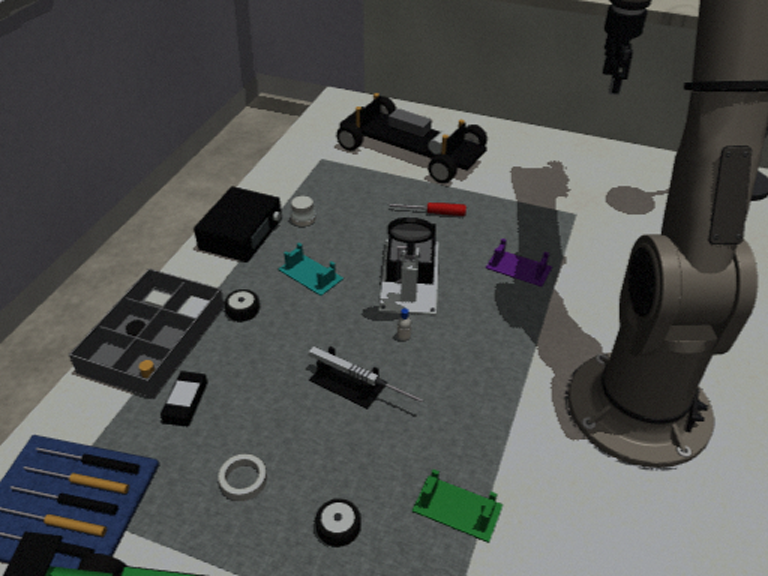

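View pics/top0.png

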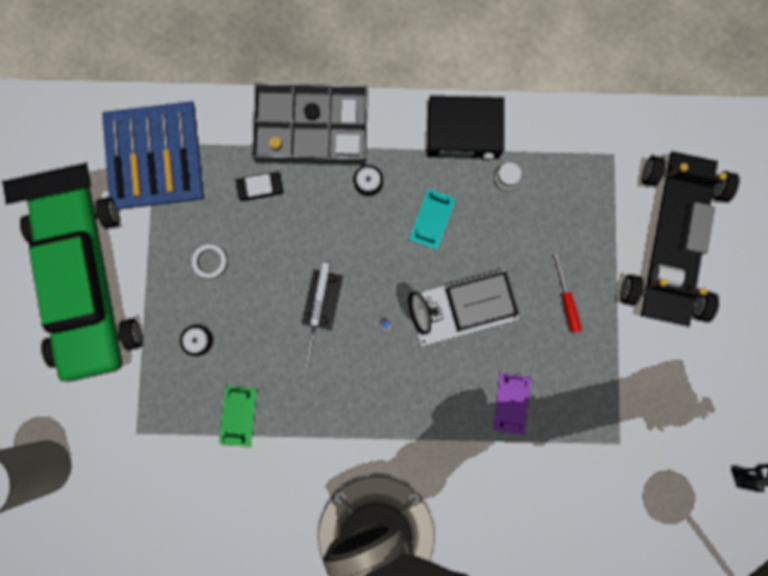

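The stylus lies in the black rest (top ≈(213,200), side ≈(231,248)). The green, purple and turquoise rests are decoys. The jig is at top ≈(310,203), with its parked lens at ≈(280,208). The glue stands near the post at (257,215). I'll enlarge these to confirm.

```bash
python3 - <<'E'
from h import *
f=load('top'); save(f,'topc1.png',(190,165,360,245),4.6)
g=load('side'); save(g,'sidec1.png',(190,130,320,290),3.6)
P=cloud(f)
for (u,v) in [(213,200),(216,182),(209,222),(204,243),(310,203),(321,200),(295,205),(340,200),(257,215),(280,208),(270,250)]:
    print(u,v,P[v,u].round(4))
E
```

```text
213 200 [0.4695 0.1235 0.0502]
216 182 [0.526  0.1166 0.0452]
209 222 [0.4025 0.1341 0.0431]
204 243 [0.3385 0.1474 0.0399]
310 203 [ 0.4678 -0.1738  0.0445]
321 200 [ 0.4777 -0.2074  0.0459]
295 205 [ 0.4643 -0.1317  0.0038]
340 200 [ 0.4792 -0.266   0.0446]
257 215 [ 0.4256 -0.0117  0.0683]
280 208 [ 0.4368 -0.0722  0.2049]
270 250 [ 0.3213 -0.0556 -0.0047]
```

View pics/topc1.png

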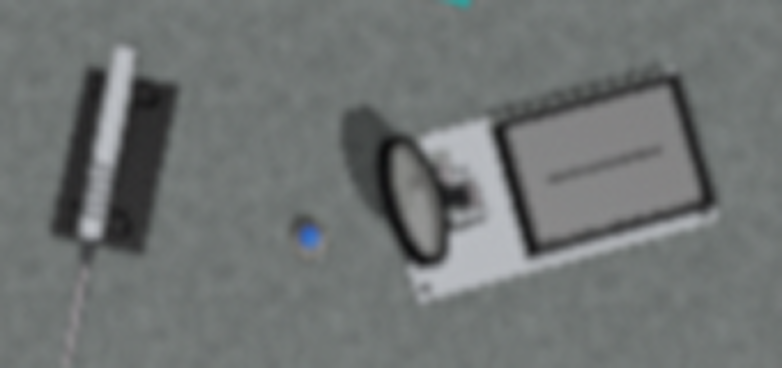

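View pics/sidec1.png

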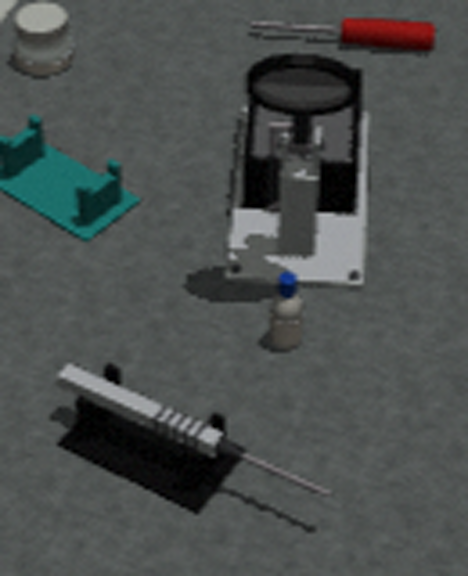

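```bash
cat > meas.py <<'E'
from h import *
def ray(f,uv,z):
    T=np.linalg.inv(f['world_to_cam']); o=T[:3,3]
    uv=np.atleast_2d(uv).astype(float)
    d=np.c_[(uv[:,0]-f['cx'])/f['fx'],-(uv[:,1]-f['cy'])/f['fy'],-np.ones(len(uv))]@T[:3,:3].T
    return o+d*((z-o[2])/d[:,2])[:,None]
E
python3 - <<'E'
from meas import *
f=load('top'); P=cloud(f); g=f['color'].astype(int).sum(2)/3
# handle
m=np.zeros(g.shape,bool); m[165:232,200:225]=True
m&=(g>110)
v,u=np.nonzero(m); print('handle n',len(v), np.median(P[m][:,2]))
W=ray(f,np.c_[u,v],0.048)[:,:2]; c=W.mean(0); U,S,Vt=np.linalg.svd(W-c); d=Vt[0]; t=(W-c)@d; n=(W-c)@Vt[1]
print(c,d,t.min(),t.max(),n.min(),n.max(), 'mid',c+d*(t.min()+t.max())/2)
# rest base
m=np.zeros(g.shape,bool); m[170:232,195:235]=True; m&=(g<60)
v,u=np.nonzero(m); cnt=np.c_[u,v].astype(np.float32)
W=ray(f,cnt,0.004)[:,:2].astype(np.float32); print('rest',cv2.minAreaRect(W))
# seam
m=np.zeros(g.shape,bool); m[188:214,302:341]=True
sub=g[188:214,302:341]; print(np.round(sub[::2,::3]).astype(int))
E
```

```text
handle n 962 0.0010832487330574292
[0.48443625 0.1309902 ] [-0.99930966 -0.03715106] -0.09422885747639358 0.10995296840208103 -0.033014656595391566 0.04103036423982487 mid [0.47657962 0.13069811]
rest ((0.4771589934825897, 0.12321634590625763), (0.06027701869606972, 0.11369920521974564), 79.56129455566406)
[[ 91  82  67  65  78 101 124 131 131 130 131 127  41]
 [ 69  68  90 114 128 132 131 132 130 131 130 131  54]
 [103 125 132 132 132 132 131 131 131 131 130 132  73]
 [134 133 133 132 132 132 132 131 132 132 131 131  99]
 [128 132 133 134 133 132 132 132 133 128 120 131 116]
 [118 133 132 132 134 132 132 126 112  97 109 131 129]
 [ 99 134 134 134 130 124 107 104 112 126 131 132 131]
 [ 81 134 131 115 103 110 122 130 133 132 132 131 133]
 [ 57 135 126 111 128 134 133 134 133 132 132 131 133]
 [ 36 130 134 135 135 134 134 134 133 133 133 132 134]
 [ 34 124 134 135 134 134 133 134 133 133 133 133 124]
 [ 52 104 135 134 135 134 134 135 135 130 114  97  70]
 [ 94  85 136 135 136 136 135 124 110  80  71  92 140]]
```

```bash
python3 - <<'E'
from meas import *
f=load('top'); g=f['color'].astype(int).sum(2)/3
def pca(W):
    c=W.mean(0); _,S,Vt=np.linalg.svd(W-c,full_matrices=False); t=(W-c)@Vt[0]; n=(W-c)@Vt[1]
    return c,Vt[0],t.min(),t.max(),n.min(),n.max(),c+Vt[0]*(t.min()+t.max())/2
sub=np.zeros_like(g,bool); sub[165:232,200:228]=True
for th in(140,160):
    m=sub&(g>th); k,l,st,_=cv2.connectedComponentsWithStats(m.astype(np.uint8)); i=1+st[1:,4].argmax()
    v,u=np.nonzero(l==i); print('handle',th,len(v),pca(ray(f,np.c_[u,v],0.048)[:,:2]))
# seam
sub[:]=False; sub[190:210,305:337]=True
m=sub&(g<118)&(g>85); k,l,st,_=cv2.connectedComponentsWithStats(m.astype(np.uint8),connectivity=8); i=1+st[1:,4].argmax()
v,u=np.nonzero(l==i); a=pca(ray(f,np.c_[u,v],0.045)[:,:2]); print('seam',len(v),a, np.degrees(np.arctan2(a[1][1],a[1][0])))
# plate bright region
sub[:]=False; sub[178:222,296:346]=True
m=sub&(g>100)&(g<145); m=cv2.morphologyEx(m.astype(np.uint8),cv2.MORPH_CLOSE,np.ones((3,3))); k,l,st,_=cv2.connectedComponentsWithStats(m); i=1+st[1:,4].argmax()
v,u=np.nonzero(l==i); print('plate',len(v),cv2.minAreaRect(ray(f,np.c_[u,v],0.045)[:,:2].astype(np.float32)))
# side view
s=load('side'); g=s['color'].astype(int).sum(2)/3
sub=np.zeros_like(g,bool); sub[225:262,200:256]=True
m=sub&(g>150); k,l,st,_=cv2.connectedComponentsWithStats(m.astype(np.uint8)); i=1+st[1:,4].argmax()
v,u=np.nonzero(l==i); print('handle side',len(v),pca(ray(s,np.c_[u,v],0.046)[:,:2]))
E
```

```text
handle 140 161 (array([0.48891298, 0.12347654]), array([-0.98880954,  0.1491834 ]), np.float64(-0.05924810991848055), np.float64(0.06922280582510723), np.float64(-0.007337386327424864), np.float64(0.00682841385027409), array([0.48398144, 0.12422057]))
handle 160 90 (array([0.50814924, 0.12066871]), array([-0.98635997,  0.16460259]), np.float64(-0.0373388375739476), np.float64(0.03892721291168112), np.float64(-0.005337951009137469), np.float64(0.005564729899627321), array([0.50736589, 0.12079943]))
seam 61 (array([ 0.47702493, -0.20806588]), array([ 0.28524596, -0.95845435]), np.float64(-0.03934836890323626), np.float64(0.03792690861926034), np.float64(-0.00365750171550146), np.float64(0.004162333783945098), array([ 0.4768222 , -0.20738467])) -73.42644863722917
plate 1250 ((0.4652346968650818, -0.21406647562980652), (0.11759299039840698, 0.1288348287343979), 7.717209815979004)
handle side 98 (array([0.51110246, 0.12013533]), array([-0.98856703,  0.15078204]), np.float64(-0.03862973806986323), np.float64(0.03769592550258018), np.float64(-0.005703727997738012), np.float64(0.005605912332486069), array([0.51156403, 0.12006493]))
```

```bash
cat > ov.py <<'E'
from meas import *
def rot(a): a=np.radians(a); return np.array([[np.cos(a),-np.sin(a)],[np.sin(a),np.cos(a)]])
def draw(im,f,s,off,pts,col,closed=True):
    q=(proj(f,pts)-off+0.5)*s-0.5
    cv2.polylines(im,[np.round(q).astype(np.int32)],closed,col,1,cv2.LINE_AA)
def box(c,yaw,lx,ly,z,dx=0,dy=0):
    p=np.array([[-1,-1],[1,-1],[1,1],[-1,1]])*[lx/2,ly/2]+[dx,dy]
    return np.c_[p@rot(yaw).T+c,np.full(4,z)]
def view(n,crop,s,name,jig,rest,sty):
    f=load(n); u0,v0,u1,v1=crop; im=cv2.resize(f['color'][v0:v1,u0:u1,::-1].copy(),None,fx=s,fy=s,interpolation=cv2.INTER_CUBIC)
    o=np.array([u0,v0])
    c,y=np.array(jig[:2]),jig[2]
    draw(im,f,s,o,box(c,y,.084,.116,.061),(0,255,255)); draw(im,f,s,o,box(c,y,.094,.126,.061),(0,255,0))
    draw(im,f,s,o,box(c,y,.003,.08,.045),(0,0,255))
    h=np.array([[-.007,.1],[.007,.1]])@rot(y).T+c; draw(im,f,s,o,np.c_[h,[.112]*2],(255,0,255),False)
    L=np.array([0,.1+.1*np.sin(np.radians(25))]); a=np.linspace(0,2*np.pi,40)
    e=np.c_[.04*np.cos(a),.1+(.1+.04*np.sin(a))*np.sin(np.radians(25))]@rot(y).T+c
    draw(im,f,s,o,np.c_[e,.112+(.1+.04*np.sin(a))*np.cos(np.radians(25))],(255,0,255))
    draw(im,f,s,o,box(rest[:2],rest[2],.12,.066,.004),(0,255,0))
    for d in(-.045,.045): draw(im,f,s,o,box(rest[:2],rest[2],.01,.042,.044,d),(0,255,255))
    draw(im,f,s,o,box(sty[:2],sty[2],.13,.014,.048),(0,0,255))
    t=np.array([[-.065,0],[-.1525,0]])@rot(sty[2]).T+sty[:2]; draw(im,f,s,o,np.c_[t,[.041]*2],(255,0,0),False)
    cv2.imwrite('pics/'+name,im)
E
python3 - <<'E'
from ov import *
J=(.477,-.2077,16.5); R=(.48,.1235,-9.5); S=(.484,.1242,-8.6)
view('top',(190,165,360,245),4.6,'ov_t1.png',J,R,S)
view('side',(190,130,320,290),3.7,'ov_s1.png',J,R,S)
f=load('top'); g=f['color'].astype(float).sum(2)/3
pts=[]
for u in range(311,333):
    v0=int(round(204.1-(u-309)*6.5/24.8)); vs=np.arange(v0-3,v0+4); w=np.clip(131-g[vs,u],0,None); pts.append((u,(w*vs).sum()/w.sum()))
W=ray(f,pts,.045); k=np.polyfit(W[:,1],W[:,0],1); print(k,np.degrees(np.arctan(k[0])),np.std(W[:,0]-np.polyval(k,W[:,1])), np.polyval(k,-.2077))
E
```

```text
[-0.3006771   0.41449432] -16.73482936445895 0.00018628954618469325 0.476944951252619
```

View pics/ov_t1.png

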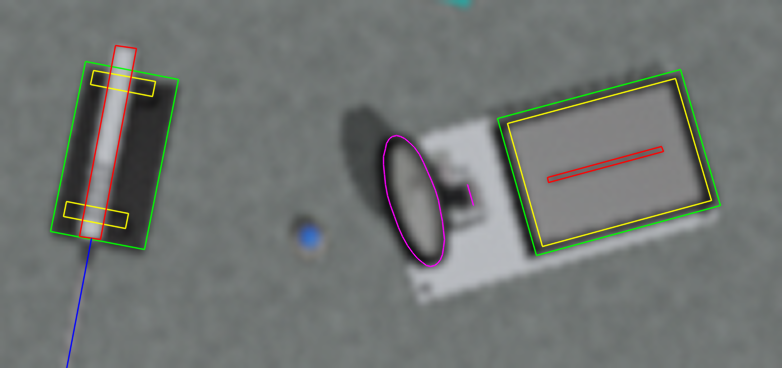

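View pics/ov_s1.png

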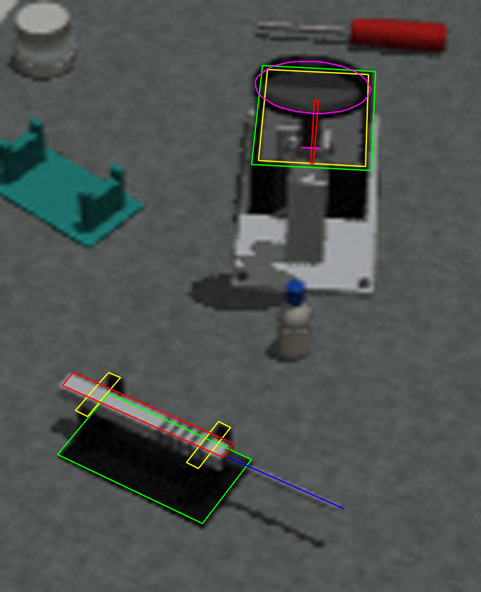

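```bash
cat > go.py <<'E'
from meas import *
from scipy.spatial.transform import Rotation as Ro
def jig(p,J=(.477,-.2077,16.7)):
    a=np.radians(J[2]); x,y=p[0],p[1]
    return np.array([J[0]+x*np.cos(a)-y*np.sin(a), J[1]+x*np.sin(a)+y*np.cos(a), p[2]])
def down(yaw):  # tool x at world yaw (deg), tool y down
    a=np.radians(yaw); X=np.array([np.cos(a),np.sin(a),0]); Y=np.array([0,0,-1.]); return Ro.from_matrix(np.c_[X,Y,np.cross(X,Y)])
def st():
    o=r.get_obs(); return np.array(o['tcp_pos']),Ro.from_rotvec(o['orientation']),o
def todo(p,R):
    p0,R0,o=st(); d=(R0.inv()*R).as_rotvec(degrees=True)
    print('t %.2f'%o['clock'],'tcp',p0.round(4),'F',np.round(o['contact_force'],2),'w %.4f'%o['grip_width'])
    print(' turn deg',d.round(2),'|%.1f'%np.linalg.norm(d),' shift now-axes mm',(R0.inv().apply(p-p0)*1e3).round(1),' target-axes',(R.inv().apply(p-p0)*1e3).round(1),'dworld',((p-p0)*1e3).round(1))
E
python3 - <<'E'
from go import *
p,R,o=st(); print(R.as_matrix().round(3))
print(jig((0,.2,.0)),jig((.01,.185,.205)))
todo(jig((.01,.19,.3)),down(16.7)); todo(jig((.01,.19,.3)),down(16.7+180))
todo(jig((.01,.19,.3)),down(16.7+90));todo(jig((.01,.19,.3)),down(16.7-90))
E
```

```text
[[ 0.28  -0.001  0.96 ]
 [-0.96   0.002  0.28 ]
 [-0.002 -1.    -0.   ]]
[ 0.4195279 -0.0161355  0.       ] [ 0.43341653 -0.02762923  0.205     ]
t 0.10 tcp [ 0.1888 -0.6475  0.2304] F [ 0.3  -0.24  0.42] w 0.0856
 turn deg [-7.000e-02 -9.044e+01 -8.000e-02] |90.4  shift now-axes mm [-531.7  -68.8  408.3]  target-axes [412.4 -69.6 528.4] dworld [243.2 624.7  69.6]
t 0.10 tcp [ 0.1888 -0.6475  0.2304] F [ 0.3  -0.24  0.42] w 0.0856
 turn deg [ 8.000e-02  8.956e+01 -7.000e-02] |89.6  shift now-axes mm [-531.7  -68.8  408.3]  target-axes [-412.4  -69.6 -528.4] dworld [243.2 624.7  69.6]
t 0.10 tcp [ 0.1888 -0.6475  0.2304] F [ 0.3  -0.24  0.42] w 0.0856
 turn deg [1.5000e-01 1.7956e+02 1.0000e-02] |179.6  shift now-axes mm [-531.7  -68.8  408.3]  target-axes [ 528.4  -69.6 -412.4] dworld [243.2 624.7  69.6]
t 0.10 tcp [ 0.1888 -0.6475  0.2304] F [ 0.3  -0.24  0.42] w 0.0856
 turn deg [ 0.01 -0.44 -0.09] |0.5  shift now-axes mm [-531.7  -68.8  408.3]  target-axes [-528.4  -69.6  412.4] dworld [243.2 624.7  69.6]
```

```bash
python3 -m jog '0 0 0 0 -14 38 0;0 0 0 0 -14 38 0;0 0 0 0 -14 38 0;0 0 0 0 -14 38 0;0 0 0 0 -14 38 0' 30; python3 -m jog '0 0 0 -31 0 27 0;0 0 0 -31 0 27 0;0 0 0 -31 0 27 0;0 0 0 -31 0 27 0;0 0 0 -31 0 27 0'; python3 -m jog '0 0 0 -31 0 27 0;0 0 0 -31 0 27 0;0 0 0 -31 0 27 0;0 0 0 -40 0 0 0;0 0 0 -40 0 0 0'; python3 -c "
from go import *
todo(jig((.01,.19,.3)),down(16.7-90))"
```

```text
clock: 0.52
tcp_pos: [0.3728, -0.5938, 0.3015]
orientation: [-1.33, 0.998, -0.997]
contact_force: [-0.2, 0.0, -0.5]
grip_width: 0.0253
clock: 0.93
tcp_pos: [0.4579, -0.4061, 0.3009]
orientation: [-1.33, 0.998, -0.997]
contact_force: [1.5, -0.2, 0.2]
grip_width: -0.0002
clock: 1.35
tcp_pos: [0.4874, -0.2168, 0.3005]
orientation: [-1.331, 0.997, -0.995]
contact_force: [0.2, -0.2, 0.2]
grip_width: -0.0001
t 1.35 tcp [ 0.4874 -0.2168  0.3005] F [ 0.15 -0.18  0.25] w -0.0001
 turn deg [ 0.03 -0.31 -0.06] |0.3  shift now-axes mm [-201.7    0.7    1.6]  target-axes [-201.7    0.5    2.7] dworld [-55.4 193.9  -0.5]
```

```bash
python3 -m jog '0 0 0 -41 0 0 0;0 0 0 -41 0 0 0;0 0 0 -41 0 0 0;0 0 0 -41 0 0 0;0 0 0 -41 0 0 0'; python3 -m jog '0 0 0 0 32 0 0;0 0 0 0 32 0 0;0 0 0 0 31 0 0;0 0 0 0 0 0 0;0 0 0 0 0 0 0'; python3 -c "
from go import *
todo(jig((.01,.05,.205)),down(16.7-90))
f=grab('side');save(f,'s2.png',(150,60,350,260),3)"
```

```text
clock: 1.77
tcp_pos: [0.4283, -0.021, 0.3011]
orientation: [-1.331, 0.998, -0.998]
contact_force: [-0.6, 1.2, 0.1]
grip_width: -0.0002
clock: 2.18
tcp_pos: [0.4284, -0.0227, 0.2056]
orientation: [-1.332, 1.0, -0.995]
contact_force: [1.1, -0.3, 0.2]
grip_width: -0.0002
t 2.18 tcp [ 0.4284 -0.0227  0.2056] F [ 1.11 -0.3   0.19] w -0.0002
 turn deg [ 0.2  -0.43 -0.08] |0.5  shift now-axes mm [141.2   0.4   4.5]  target-axes [141.2   0.6   3.4] dworld [  43.8 -134.3   -0.6]
```

View pics/s2.png

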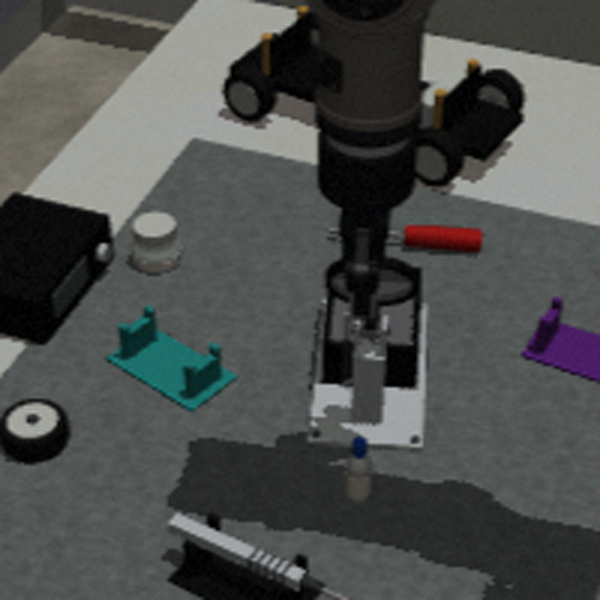

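The closed fingers are just behind the parked lens, at crop pixel (365,290). I'll push it gently towards the seam.

```bash
for i in 1 2 3; do python3 -m jog '0 0 0 8 0 0 0;0 0 0 8 0 0 0;0 0 0 8 0 0 0;0 0 0 8 0 0 0;0 0 0 8 0 0 0'|egrep 'tcp|force'; done; python3 -c "
from go import *
todo(jig((.01,.05,.205)),down(16.7-90))
f=grab('side');save(f,'s3.png',(150,60,350,260),3)"
```

```text
tcp_pos: [0.4415, -0.0621, 0.2071]
contact_force: [-0.8, 3.0, 6.1]
tcp_pos: [0.4545, -0.1015, 0.2094]
contact_force: [0.1, 0.6, 7.7]
tcp_pos: [0.4628, -0.1388, 0.2058]
contact_force: [0.1, 0.7, -0.9]
t 3.48 tcp [ 0.4628 -0.1388  0.2058] F [ 0.08  0.71 -0.91] w 0.0000
 turn deg [ 0.07 -0.46 -0.02] |0.5  shift now-axes mm [20.   0.8  4. ]  target-axes [20.   0.8  3.8] dworld [  9.4 -18.1  -0.8]
```

View pics/s3.png

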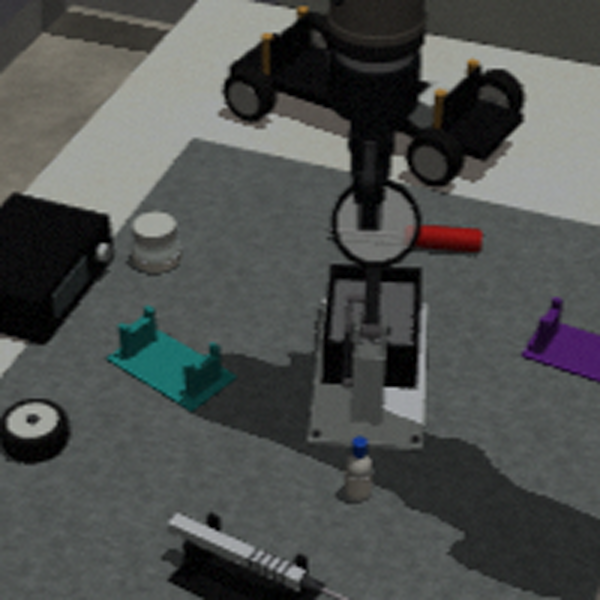

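```bash
for i in 1; do python3 -m jog '0 0 0 8 0 0 0;0 0 0 8 0 0 0;0 0 0 8 0 0 0;0 0 0 0 0 0 0;0 0 0 0 0 0 0'|egrep 'tcp|force'; done; python3 -c "
from go import *
todo(jig((.01,.05,.205)),down(16.7-90))
f=grab('side');save(f,'s4.png',(150,60,350,260),3)"
```

```text
tcp_pos: [0.4699, -0.1613, 0.2062]
contact_force: [0.1, -0.2, 0.0]
t 3.95 tcp [ 0.4699 -0.1613  0.2062] F [ 0.06 -0.19  0.05] w -0.0001
 turn deg [ 0.   -0.49 -0.01] |0.5  shift now-axes mm [-3.6  1.2  3.4]  target-axes [-3.6  1.2  3.5] dworld [ 2.3  4.4 -1.2]
```

View pics/s4.png

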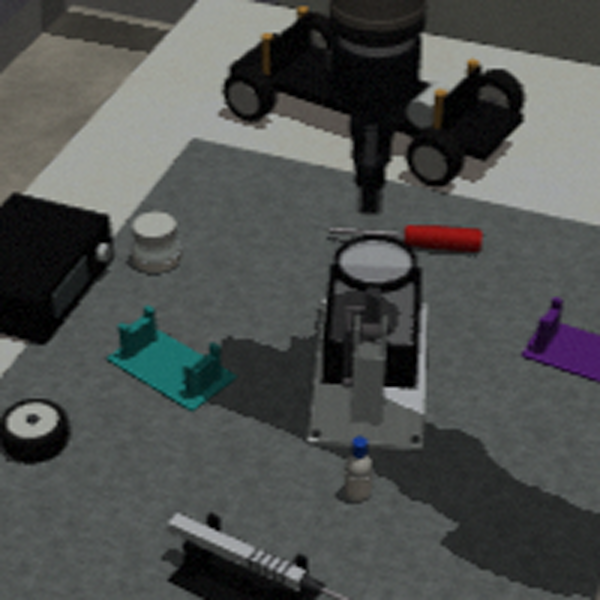

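```bash
python3 -c "
from go import *
todo(np.array([.484,.124,.12]),down(-98.6))"
```

```text
t 4.00 tcp [ 0.4698 -0.1608  0.2062] F [ 0.09 -0.16  0.22] w -0.0002
 turn deg [ 1.000e-02  2.485e+01 -1.000e-02] |24.8  shift now-axes mm [-269.5   86.3   93.3]  target-axes [-283.8   86.2  -28.6] dworld [ 14.2 284.8 -86.2]
```

```bash
python3 -m jog '0 0 0 -37 0 13 0;0 0 0 -37 0 13 0;0 0 0 -37 0 13 0;0 0 0 -37 0 13 0;0 0 0 -37 0 13 0.6'; python3 -m jog '0 0 0 -37 10 13 0.6;0 0 0 -37 20 13 0.6;0 7 0 0 15 0 0.6;0 7 0 0 15 0 0.6;0 7 0 0 0 0 0.6';python3 -m jog '0 3.8 0 0 0 0 0.6;0 0 0 0 0 0 0.6;0 0 0 0 0 0 0.6;0 0 0 0 0 0 0.6;0 0 0 0 0 0 0.6'; python3 -c "
from go import *
todo(np.array([.484,.124,.022]),down(-98.6))
f=grab('side');save(f,'s5.png',(150,160,330,300),4)
f=grab('top');save(f,'t5.png',(170,140,300,240),5)"
```

```text
clock: 4.42
tcp_pos: [0.48, 0.0371, 0.2065]
orientation: [-1.33, 0.997, -0.998]
contact_force: [0.4, -0.4, -0.0]
grip_width: 0.0106
clock: 4.83
tcp_pos: [0.4823, 0.112, 0.1447]
orientation: [-1.172, 1.275, -1.271]
contact_force: [0.4, -0.8, 0.3]
grip_width: 0.0513
clock: 5.25
tcp_pos: [0.4847, 0.1112, 0.1476]
orientation: [-1.135, 1.317, -1.317]
contact_force: [0.6, 0.1, -0.5]
grip_width: 0.0508
t 5.25 tcp [0.4847 0.1112 0.1476] F [ 0.61  0.12 -0.55] w 0.0508
 turn deg [-0.03  0.15 -0.01] |0.2  shift now-axes mm [-12.5 125.6  -2.6]  target-axes [-12.5 125.6  -2.6] dworld [  -0.7   12.8 -125.6]
```

View pics/s5.png

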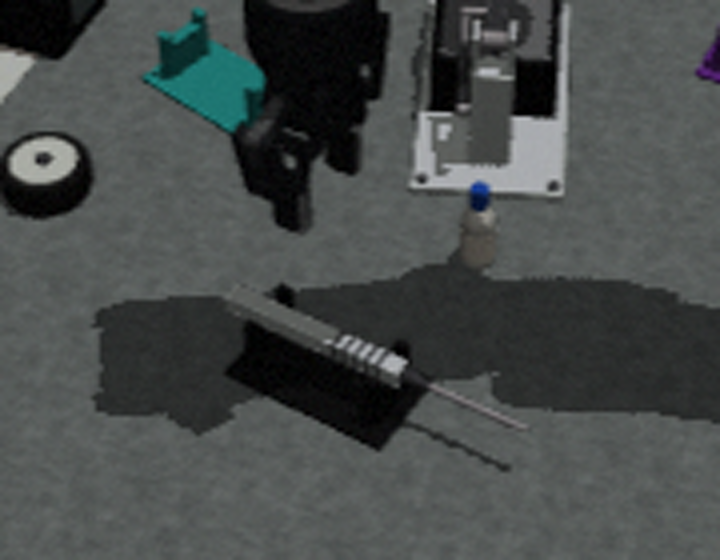

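View pics/t5.png

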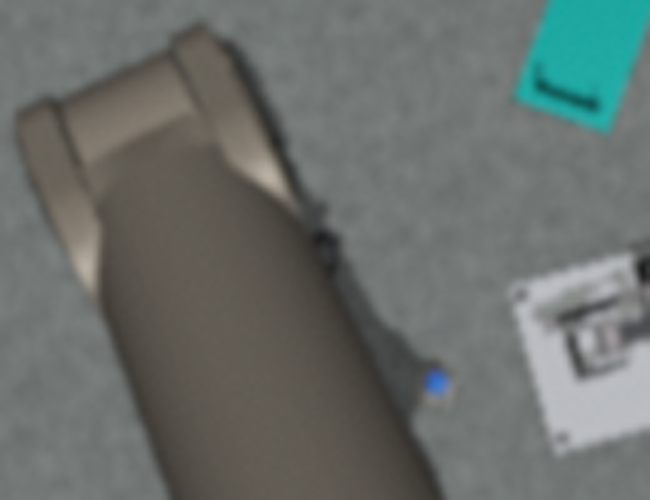

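```bash
python3 -m jog '0 0 0 -12.5 20 -2.6 0.6;0 0 0 0 25 0 0.6;0 0 0 0 25 0 0.6;0 0 0 0 15 0 0.6;0 0 0 0 15 0 0.6';python3 -m jog '0 0 0 0 10 0 0.6;0 0 0 0 10 0 0.6;0 0 0 0 6 0 0.6;0 0 0 0 0 0 0.6;0 0 0 0 0 0 0.6'; python3 -c "
from go import *
todo(np.array([.484,.124,.022]),down(-98.6))
f=grab('side');save(f,'s6.png',(170,190,290,280),6)"
```

```text
clock: 5.77
tcp_pos: [0.4835, 0.1237, 0.0462]
orientation: [-1.136, 1.318, -1.317]
contact_force: [-0.1, 0.9, 0.2]
grip_width: 0.0513
clock: 6.18
tcp_pos: [0.4841, 0.1239, 0.0215]
orientation: [-1.135, 1.318, -1.318]
contact_force: [-0.7, -0.2, 0.2]
grip_width: 0.051
t 6.18 tcp [0.4841 0.1239 0.0215] F [-0.67 -0.19  0.22] w 0.0510
 turn deg [-0.01  0.06 -0.  ] |0.1  shift now-axes mm [-0.1 -0.5 -0.1]  target-axes [-0.1 -0.5 -0.1] dworld [-0.1  0.1  0.5]
```

View pics/s6.png

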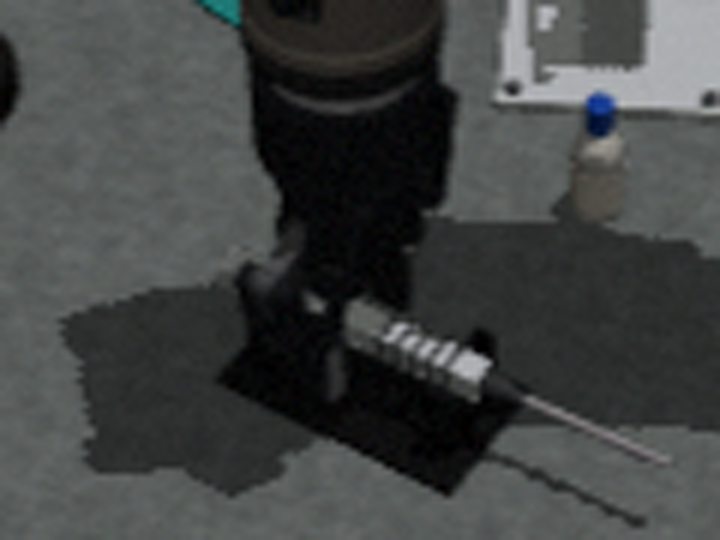

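The fingers straddle the handle at crop (340,340). Closing now.

```bash
for i in 1 2; do python3 -m jog '0 0 0 0 0 0 0;0 0 0 0 0 0 0;0 0 0 0 0 0 0;0 0 0 0 0 0 0;0 0 0 0 0 0 0' 70; done; python3 -c "
from go import *
todo(np.array([.484,.124,.022]),down(-98.6))"
```

```text
clock: 6.65
tcp_pos: [0.4843, 0.124, 0.022]
orientation: [-1.134, 1.318, -1.319]
contact_force: [-2.3, -0.4, 6.1]
grip_width: 0.013
clock: 7.07
tcp_pos: [0.4843, 0.124, 0.022]
orientation: [-1.134, 1.318, -1.319]
contact_force: [-1.1, -0.7, 5.3]
grip_width: 0.0125
t 7.07 tcp [0.4843 0.124  0.022 ] F [-1.09 -0.7   5.26] w 0.0125
 turn deg [-0.06  0.05 -0.02] |0.1  shift now-axes mm [ 0.1  0.  -0.3]  target-axes [ 0.1  0.  -0.3] dworld [-0.3 -0.  -0. ]
```

```bash
python3 -m jog '0 0 0 0 -10 0 0;0 0 0 0 -25 0 0;0 0 0 0 -40 0 0;0 0 0 0 -40 0 0;0 0 0 0 -40 0 0';python3 -m jog '0 0 0 0 -40 0 0;0 0 0 0 -20 0 0;0 0 0 0 0 0 0;0 0 0 0 0 0 0;0 0 0 0 0 0 0'; python3 -c "
from go import *
s=np.radians(37)
p,R,o=st()
f=grab('side');save(f,'s7.png',(130,60,330,230),3.8)
print(o['contact_force'],p,f)" | head -1
```

```text
clock: 7.48
tcp_pos: [0.483, 0.1238, 0.1784]
orientation: [-1.136, 1.318, -1.317]
contact_force: [0.4, -0.6, -0.7]
grip_width: 0.0126
clock: 7.9
tcp_pos: [0.483, 0.1235, 0.2357]
orientation: [-1.137, 1.319, -1.318]
contact_force: [-0.1, -0.3, -0.8]
grip_width: 0.0124
[-0.0909807  -0.32156175 -0.8390783 ] [0.48300316 0.12347448 0.2356824 ] {'color': array([[[151, 153, 157],
```

View pics/s7.png

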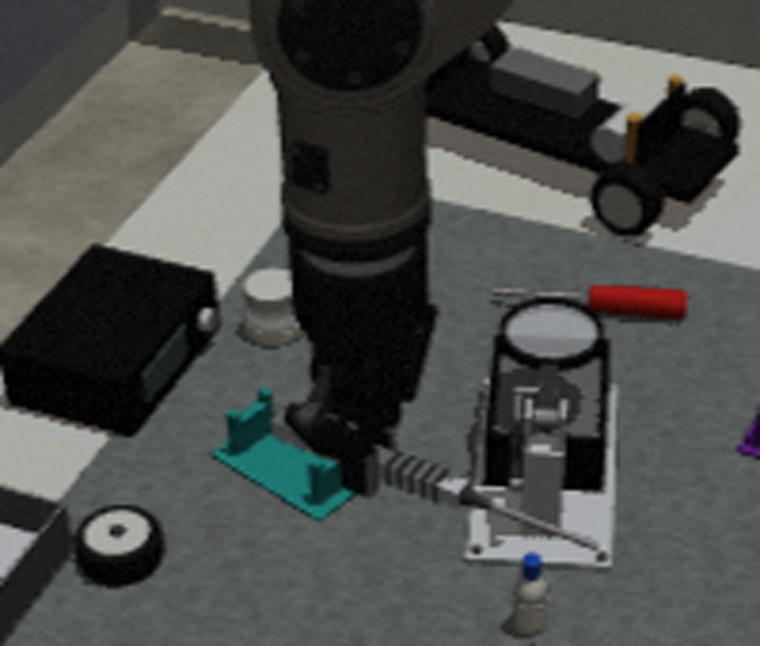

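```bash
cat >> go.py <<'E'
def Rt(tilt=37,yaw=16.7): return down(yaw-90)*Ro.from_euler('x',tilt,degrees=True)
TIP=np.array([0,-.019,-.15])
def tipto(pj,tilt=37,yaw=16.7,tip=None,J=(.477,-.2077,16.7)):
    R=Rt(tilt,yaw); return jig(pj,J)-R.apply(TIP if tip is None else tip),R
def tipnow(tip=None):
    p,R,o=st(); return p+R.apply(TIP if tip is None else tip)
E
python3 - <<'E'
from go import *
f=load('side'); p,R,o=st(); print('tip pred',tipnow(),proj(f,tipnow()),'seen 288.4,203.9')
c=110; s=np.radians(37)
todo(*tipto((.11*np.cos(s),-.042,.048+.11*np.sin(s))))
E
```

```text
tip pred [0.33448217 0.14568176 0.25447417] [[286.494591   203.73844425]] seen 288.4,203.9
t 7.95 tcp [0.4828 0.1234 0.2351] F [-0.05 -0.04 -0.23] w 0.0126
 turn deg [ 36.54 -24.34   8.19] |44.7  shift now-axes mm [272.8  45.6 259.6]  target-axes [357.5 107.9  67. ] dworld [ 216.1 -308.4  -45.8]
```

```bash
python3 -m jog '5.22 -3.48 1.17 0 0 0 0;5.22 -3.48 1.17 0 0 0 0;5.22 -3.48 1.17 0 0 0 0;5.22 -3.48 1.17 0 0 0 0;5.22 -3.48 1.17 0 0 0 0'; python3 -m jog '5.22 -3.48 1.17 0 0 0 0;5.22 -3.48 1.17 0 0 0 0;0 0 0 0 0 35 0;0 0 0 15 0 32 0;0 0 0 35 0 0 0'; python3 -c "
from go import *
s=np.radians(37);todo(*tipto((.11*np.cos(s),-.042,.048+.11*np.sin(s))))"
```

```text
clock: 8.37
tcp_pos: [0.4827, 0.124, 0.2351]
orientation: [-0.892, 0.787, -1.229]
contact_force: [-0.3, 0.0, -1.6]
grip_width: 0.0128
clock: 8.78
tcp_pos: [0.5514, 0.1024, 0.2787]
orientation: [-0.803, 0.608, -1.188]
contact_force: [2.6, 1.1, 0.4]
grip_width: 0.0127
t 8.78 tcp [0.5514 0.1024 0.2787] F [2.56 1.12 0.44] w 0.0127
 turn deg [ 1.05 -0.65  0.33] |1.3  shift now-axes mm [317.1 108.7  -1.4]  target-axes [317.7 106.7  -6.9] dworld [ 147.5 -287.4  -89.4]
```

```bash
python3 -m jog '0 0 0 40 0 0 0;0 0 0 40 0 0 0;0 0 0 40 0 0 0;0 0 0 40 0 0 0;0 0 0 40 0 0 0'; python3 -m jog '0 0 0 38 0 0 0;0 0 0 38 0 0 0;0 0 0 34 0 0 0;0 0 0 0 20 0 0;0 0 0 0 20 0 0';python3 -m jog '0 0 0 0 20 0 0;0 0 0 0 20 0 0;0 0 0 0 20 0 0;0 0 0 0 0 0 0;0 0 0 0 0 0 0'; python3 -c "
from go import *
s=np.radians(37);todo(*tipto((.11*np.cos(s),-.042,.048+.11*np.sin(s))))
f=grab('side');save(f,'s8.png',(130,60,330,230),3.8);print(proj(f,tipnow()))
f=grab('top');save(f,'t8.png',(250,120,390,240),5);print(proj(f,tipnow()))"
```

```text
clock: 9.2
tcp_pos: [0.5888, -0.0513, 0.2724]
orientation: [-0.814, 0.621, -1.188]
contact_force: [-0.0, 1.6, -0.9]
grip_width: 0.0127
clock: 9.62
tcp_pos: [0.6413, -0.1554, 0.2399]
orientation: [-0.813, 0.623, -1.198]
contact_force: [1.4, 1.0, -0.9]
grip_width: 0.0127
clock: 10.03
tcp_pos: [0.6734, -0.1413, 0.1897]
orientation: [-0.814, 0.624, -1.19]
contact_force: [-0.4, 0.1, -0.3]
grip_width: 0.0128
t 10.03 tcp [ 0.6734 -0.1413  0.1897] F [-0.42  0.09 -0.28] w 0.0128
 turn deg [ 2.   -1.06  0.45] |2.3  shift now-axes mm [48.9  7.5 10.4]  target-axes [49.1  7.5  9.2] dworld [ 25.5 -43.6  -0.4]
[[249.80346752 145.80812012]]
[[315.15284414 174.06572621]]
```

View pics/s8.png

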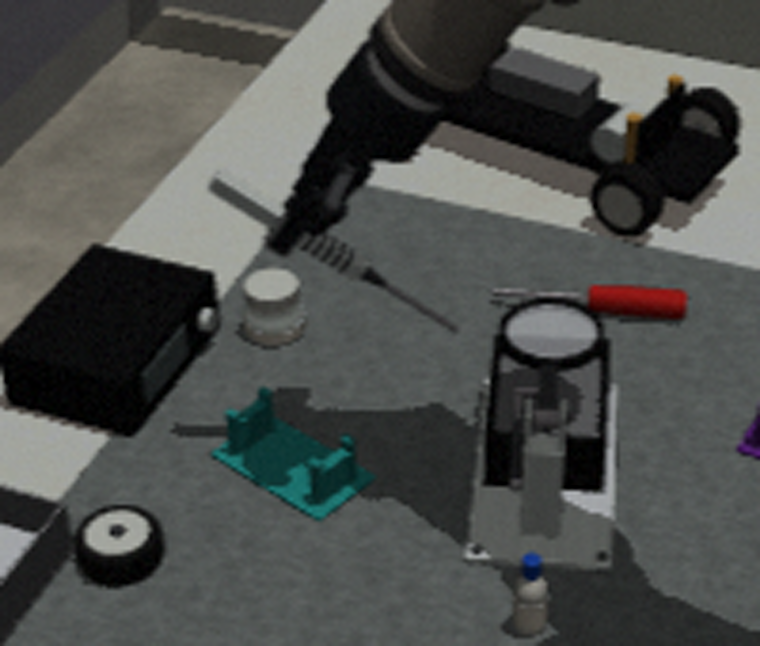

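View pics/t8.png

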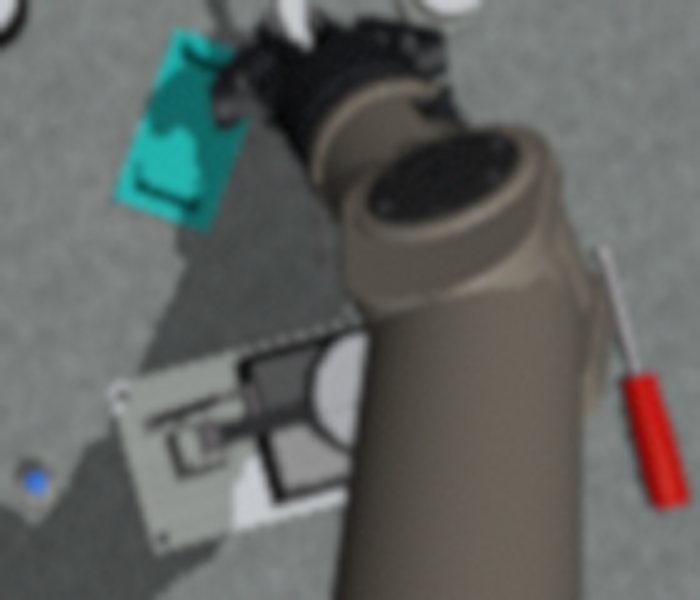

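```bash
python3 -m jog '2 -1.06 0.45 0 0 0 0;0 0 0 25 3.7 4.5 0;0 0 0 24 3.8 4.5 0;0 0 0 0 0 0 0;0 0 0 0 0 0 0'; python3 - <<'E'
from go import *
s=np.radians(37);todo(*tipto((.11*np.cos(s),-.042,.048+.11*np.sin(s))))
f=grab('side'); u0,v0,u1,v1=(225,110,305,215); k=7
for nm,J in(('a',(.477,-.2077,16.7)),):
    im=cv2.resize(f['color'][v0:v1,u0:u1,::-1],None,fx=k*.8,fy=k*.8,interpolation=cv2.INTER_CUBIC); k=k*.8
    def d(pj,c): 
        q=(proj(f,np.array([jig(x,J) for x in pj]))-[u0,v0]+.5)*k-.5; cv2.polylines(im,[q.round().astype(np.int32)],True,c,1,cv2.LINE_AA)
    a=np.linspace(0,2*np.pi,60)
    d([(.04*np.cos(t),.04*np.sin(t),.116) for t in a],(255,0,255))
    for h,c in((.042,(0,255,255)),(.047,(0,255,0))): d([(-h,-h-.016,.061),(h,-h-.016,.061),(h,h+.016,.061),(-h,h+.016,.061)],c)
    d([(0,-.04,.045),(0,.04,.045)],(0,0,255))
    cv2.imwrite('pics/s9.png',im)
print(proj(f,tipnow()))
E
```

```text
clock: 10.55
tcp_pos: [0.7001, -0.1882, 0.1934]
orientation: [-0.79, 0.584, -1.188]
contact_force: [-0.1, 1.3, 0.0]
grip_width: 0.0128
t 10.55 tcp [ 0.7001 -0.1882  0.1934] F [-0.06  1.32  0.02] w 0.0128
 turn deg [-0.3  -0.01  0.34] |0.5  shift now-axes mm [-3.4  3.1 -2.6]  target-axes [-3.4  3.1 -2.6] dworld [-1.2  3.2 -4.1]
[[246.23485688 135.67801513]]
```

View pics/s9.png

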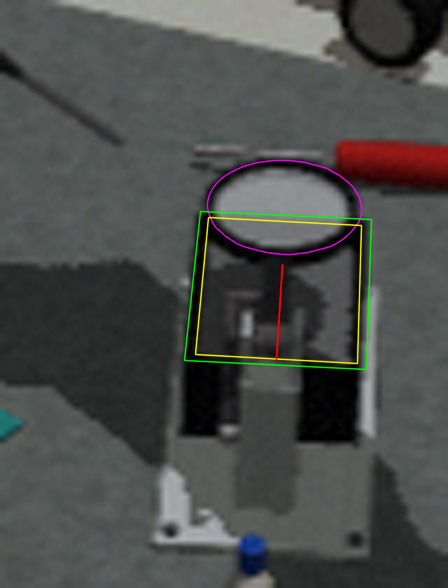

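```bash
python3 - <<'E'
from go import *
f=load('side'); g=f['color'].astype(int).sum(2)//3
for v in range(138,176,3): print(v,'L',g[v,254:266],'R',g[v,280:296])
E
```

```text
138 L [89 88 89 90 91 86 82 83 82 81 80 83] R [66 72 78 84 77 44 48 49 52 56 52 52 54 53 53 57]
141 L [86 86 89 86 84 83 81 82 82 72 32  7] R [103  69  40   4   7  10  13  19  17  20  17  23  23  23  23  27]
144 L [ 86  86  86  83  82  83  84  68   4  42  97 135] R [143 143 144 139 125 100  41  28  57  78  81  81  72  40  41  41]
147 L [ 89  87  86  84  83  84  76  51  35  99 142 144] R [143 143 144 145 144 144 118  45  39  77  87  84  85  85  89  89]
150 L [85 85 92 91 87 70 13  5  3  3 47 97] R [117 117 117 115 118  95  33  14   7   8  46  84  86  85  84  84]
153 L [89 87 86 84 82 65  1 20 39 27  1  8] R [61 49 21 10  6  1  5  4  5 13 50 87 87 85 87 87]
156 L [88 86 86 82 73 45  3 21 59 84 81 80] R [ 5  5 27 52 80 85 83 72 25 12 55 94 88 86 82 83]
159 L [85 84 87 98 94 15  9 21 43 39 41 43] R [80 84 85 82 84 84 83 69 24 17 56 86 86 87 86 91]
162 L [43 42 57 81 68  7 14 32 41 41 42 55] R [ 41  43  59  83  84  83  82  66  19  13  76 131 115  86  84  82]
165 L [42 43 51 55 44  4 20 42 43 41 39 50] R [ 40  41  57  82  84  82  75  37  15  44 117 151 106  88  83  82]
168 L [45 45 63 74 18  7 24 39 40 39 38 43] R [ 43  41  57  82  84  84  83  65  11  43 116 146  88  86  87  87]
171 L [40 42 57 68  6 10 28 39 43 41 36 25] R [ 67  85  82  84  83  82  73  35  15  68 136 144  87  89  89  89]
174 L [39 49 61 47  6  5  6  5  6 14 15 19] R [ 24  34  31  34  45  69  83  63  15  65 136 145  91  86  81  88]
```

```bash
python3 - <<'E'
from go import *
f=load('side'); g=f['color'].astype(int).sum(2)//3
print(g[126:141,232:252])
# predicted shaft line
p,R,o=st()
print(proj(f,[p+R.apply([0,-.019,-l]) for l in(.10,.12,.14,.15,.1525)]))
E
```

```text
[[52 59 67 72 82 79 78 85 85 82 84 88 86 86 85 88 84 89 92 93]
 [77 55 52 63 70 78 80 83 83 87 86 86 86 78 82 85 86 90 93 94]
 [85 80 60 55 56 64 76 85 86 87 86 85 80 75 81 83 83 86 86 89]
 [91 86 83 72 54 53 63 71 86 88 87 85 84 82 82 83 81 82 83 87]
 [87 86 87 83 73 62 53 59 67 76 88 90 88 85 83 83 87 89 89 89]
 [84 83 84 85 87 86 78 51 51 63 73 84 87 84 82 84 85 83 88 87]
 [85 84 88 85 87 88 86 77 58 50 55 68 72 85 85 85 85 88 83 85]
 [86 85 87 87 88 84 85 86 83 74 51 52 62 74 88 87 83 85 88 89]
 [87 88 86 85 86 85 86 87 84 84 72 57 50 56 72 79 86 86 86 85]
 [88 88 82 86 90 87 88 88 88 84 83 79 71 53 58 75 84 84 84 85]
 [87 83 81 84 86 88 88 89 85 83 83 86 87 81 77 88 86 87 84 86]
 [85 81 77 81 84 87 88 87 87 84 83 86 84 84 81 85 88 89 87 86]
 [83 80 79 81 82 84 93 88 83 85 86 86 83 83 81 85 83 84 88 86]
 [85 86 84 87 88 90 88 81 83 86 81 85 82 87 85 78 84 87 89 90]
 [85 90 88 89 93 90 84 86 85 88 89 87 86 87 88 86 84 84 87 88]]
[[232.73018242 126.73895748]
 [238.17289973 130.34161847]
 [243.56101709 133.90813847]
 [246.23485688 135.67801513]
 [246.90122781 136.11910152]]
```

```bash
sed -i 's/^TIP=.*/TIP=np.array([0,-.019,-.149])/' go.py; python3 - <<'E'
from go import *
s=np.radians(37);todo(*tipto((.1*np.cos(s),-.041,.058+.1*np.sin(s))))
E
```

```text
t 10.60 tcp [ 0.6997 -0.1863  0.193 ] F [-0.2  -0.32 -0.99] w 0.0127
 turn deg [-0.28  0.05  0.2 ] |0.3  shift now-axes mm [-2.5 -5.3 -7.5]  target-axes [-2.5 -5.3 -7.5] dworld [-9.5 -0.3 -0.3]
```

```bash
python3 -m jog '-0.28 0 0.2 -2.5 -5.3 -7.5 0;0 0 0 0 0 -15 0;0 0 0 0 0 -15 0;0 0 0 0 0 -15 0;0 0 0 0 0 -15 0';python3 -m jog '0 0 0 0 0 -15 0;0 0 0 0 0 -15 0;0 0 0 0 0 0 0;0 0 0 0 0 0 0;0 0 0 0 0 0 0'; python3 - <<'E'
from go import *
s=np.radians(37);todo(*tipto((0,-.041,.058)))
f=grab('side');save(f,'s10.png',(225,110,305,190),7); t=tipnow(); q=proj(f,np.array([t,jig((0,-.04,.045)),jig((0,.04,.045))])); print(t,q,(q-[225,110])*7)
E
```

```text
clock: 11.02
tcp_pos: [0.6431, -0.1985, 0.1558]
orientation: [-0.793, 0.588, -1.179]
contact_force: [0.1, 0.4, -0.3]
grip_width: 0.0124
clock: 11.43
tcp_pos: [0.6223, -0.206, 0.1388]
orientation: [-0.792, 0.587, -1.18]
contact_force: [-0.1, 1.1, -0.9]
grip_width: 0.0127
t 11.43 tcp [ 0.6223 -0.206   0.1388] F [-0.13  1.07 -0.85] w 0.0127
 turn deg [-0.03  0.13 -0.06] |0.1  shift now-axes mm [  0.9  -0.5 -11.2]  target-axes [  0.9  -0.5 -11.2] dworld [-8.6 -3.5 -6.3]
[ 0.4979146  -0.24380167  0.06434941] [[272.08383306 151.53220503]
 [275.03017807 156.76999591]
 [273.90008052 173.7447072 ]] [[329.5868314  290.72543521]
 [350.21124651 327.38997138]
 [342.30056366 446.21295037]]
```

View pics/s10.png

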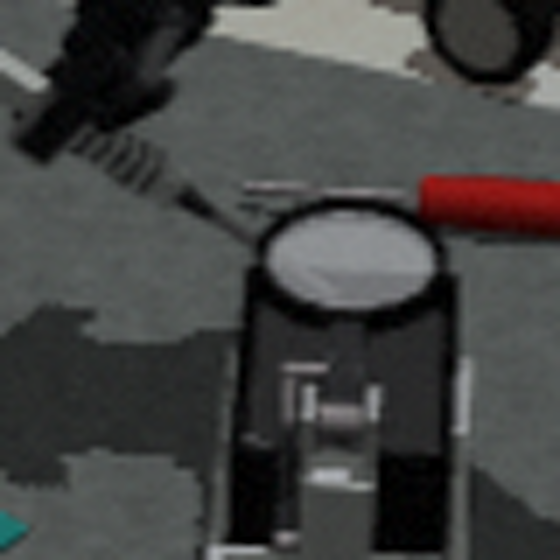

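```bash
cat >> go.py <<'E'
def favg(n=8):
    F=[];P=[]
    for i in range(n):
        imaging.grab_frame('side'); p,R,o=st(); F.append(np.r_[o['contact_force'],o['moment']]); P.append(p+R.apply(TIP))
    print('F',np.mean(F,0).round(3),'sd',np.std(F,0).round(2),'tip',np.mean(P,0).round(4), 'jig', unj(np.mean(P,0)).round(4))
def unj(p,J=(.477,-.2077,16.7)):
    a=np.radians(J[2]); d=p[:2]-np.array(J[:2]); return np.array([d[0]*np.cos(a)+d[1]*np.sin(a),-d[0]*np.sin(a)+d[1]*np.cos(a),p[2]])
E
python3 -m jog '0 0 0 0.9 -0.5 -11.2 0;0 0 0 0 0 0 0;0 0 0 0 0 0 0;0 0 0 0 0 0 0;0 0 0 0 0 0 0'; python3 - <<'E'
from go import *
favg(10); todo(*tipto((0,-.041,.0475)))
E
```

```text
clock: 11.9
tcp_pos: [0.6138, -0.2098, 0.132]
orientation: [-0.792, 0.588, -1.18]
contact_force: [-0.1, -0.5, -1.2]
grip_width: 0.0128
F [ 0.013 -0.222 -0.5   -0.205  0.68   0.019] sd [0.49 0.41 0.4  0.03 0.03 0.04] tip [ 0.4885 -0.2478  0.0572] jig [-0.0005 -0.0417  0.0572]
t 12.40 tcp [ 0.6131 -0.2102  0.1314] F [ 0.63  0.   -0.65] w 0.0128
 turn deg [ 0.03  0.07 -0.05] |0.1  shift now-axes mm [-0.5  8.  -5. ]  target-axes [-0.5  8.  -5.1] dworld [ 0.6  0.7 -9.4]
```

```bash
python3 -m jog '0 0 0 0 2 -1.5 0;0 0 0 0 2 -1.5 0;0 0 0 0 1.6 -1.2 0;0 0 0 0 0 0 0;0 0 0 0 0 0 0' | grep clock; python3 -c "
from go import *
favg(6)"
python3 -m jog '0 0 0 0 1.6 -1.2 0;0 0 0 0 0.8 -0.6 0;0 0 0 0 0 0 0;0 0 0 0 0 0 0;0 0 0 0 0 0 0' | grep clock; python3 -c "
from go import *
favg(6)"
```

```text
clock: 12.82
F [-0.063 -0.084 -0.734 -0.197  0.662 -0.031] sd [0.41 0.44 0.54 0.05 0.01 0.02] tip [ 0.4882 -0.2479  0.05  ] jig [-0.0008 -0.0417  0.05  ]
clock: 13.53
F [ 0.54   0.213 -0.197 -0.196  0.571  0.007] sd [0.54 0.45 0.36 0.02 0.03 0.03] tip [ 0.4883 -0.2479  0.0471] jig [-0.0007 -0.0417  0.0471]
```

```bash
python3 -m jog '0 0 0 0 1.2 -0.6 0;0 0 0 0 0 0 0;0 0 0 0 0 0 0;0 0 0 0 0 0 0;0 0 0 0 0 0 0' | grep clock; python3 -c "
from go import *
favg(5)
f=load('side')
f=grab('side');save(f,'s11.png',(235,125,295,180),10); t=tipnow(); q=proj(f,np.array([t,jig((0,-.04,.045)),jig((0,.04,.045))])); print((q-[235,125])*10)"
```

```text
clock: 14.25
F [ 0.354 -0.118 -0.044 -0.235  0.592 -0.012] sd [0.26 0.28 0.63 0.03 0.01 0.04] tip [ 0.4884 -0.2478  0.0457] jig [-0.0006 -0.0417  0.0457]
[[402.41656461 312.54948438]
 [400.30178073 317.69995911]
 [389.00080523 487.44707195]]
```

View pics/s11.png

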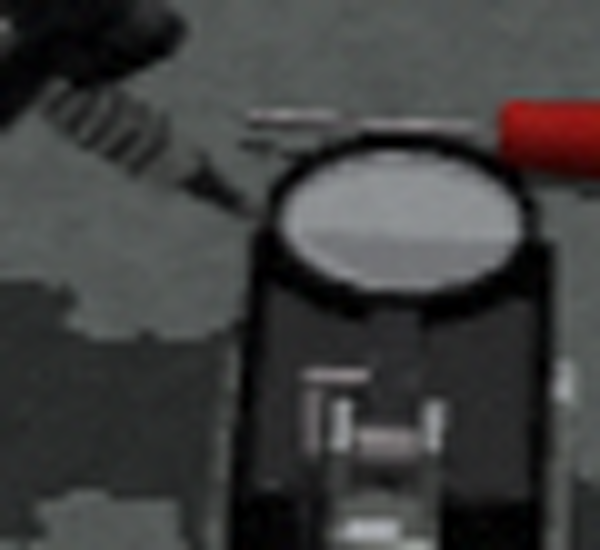

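```bash
python3 -m jog '0 0 0 0 1.2 -0.9 0;0 0 0 0 0 0 0;0 0 0 0 0 0 0;0 0 0 0 0 0 0;0 0 0 0 0 0 0' | grep clock; python3 -c "
from go import *
favg(8)"
```

```text
clock: 14.97
F [ 0.709  0.017  1.235 -0.203  0.505 -0.004] sd [0.47 0.57 0.46 0.04 0.02 0.03] tip [ 0.4885 -0.2478  0.0442] jig [-0.0005 -0.0417  0.0442]
```

```bash
for i in 1 2 3 4; do python3 -m jog '0 0 0 -1.68 0 0 0;0 0 0 -1.68 0 0 0;0 0 0 -1.68 0 0 0;0 0 0 -1.68 0 0 0;0 0 0 -1.68 0 0 0' | egrep 'force'; python3 -c "
from go import *
print(unj(tipnow()).round(4), st()[2]['moment'].round(3))"; done; python3 -c "
from go import *
f=grab('side');save(f,'s12.png',(235,125,295,180),10); t=tipnow(); q=proj(f,np.array([t,jig((0,-.04,.045)),jig((0,.04,.045))])); print((q-[235,125])*10)"
```

```text
contact_force: [-0.1, -2.2, 0.9]
[-0.0007 -0.0332  0.0442] [-0.514  0.584 -0.002]
contact_force: [0.0, -0.9, 0.5]
[-0.0006 -0.0247  0.0442] [-0.426  0.594  0.021]
contact_force: [-0.1, -0.8, 1.6]
[-0.0007 -0.0163  0.0442] [-0.452  0.588 -0.01 ]
contact_force: [0.1, -1.4, 0.1]
[-0.0006 -0.0079  0.0442] [-0.44   0.556 -0.082]
[[397.79724673 387.47852671]
 [400.30178073 317.69995911]
 [389.00080523 487.44707195]]
```

View pics/s12.png

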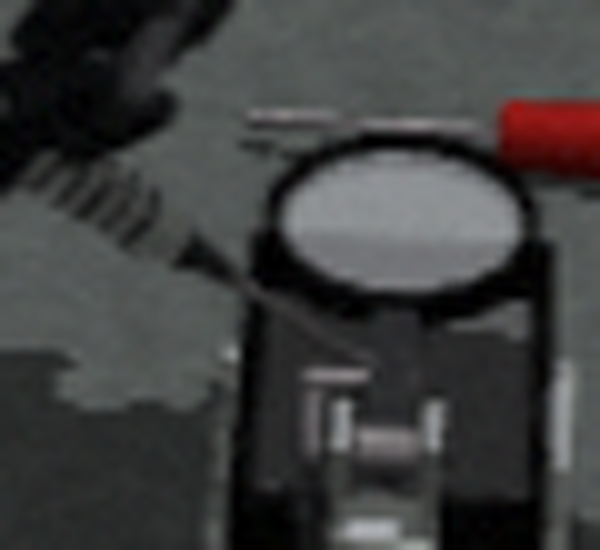

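```bash
python3 - <<'E'
from go import *
f=load('side'); g=f['color'].astype(int).sum(2)//3
p,R,o=st()
print(proj(f,[p+R.apply([0,-.019,-l]) for l in(.05,.065,.08,.09,.10,.11,.12,.13,.14,.149)]).round(1).tolist())
print('rows 146..164, cols 252..276'); print(g[146:165,252:277])
E
```

```text
[[248.6, 146.9], [252.7, 149.5], [256.7, 152.1], [259.4, 153.8], [262.0, 155.5], [264.6, 157.2], [267.3, 158.9], [269.9, 160.6], [272.5, 162.2], [274.8, 163.7]]
rows 146..164, cols 252..276
[[ 78  79  83  89  85  88  86  84  78  47  28  88 139 142 145 144 142 146
  143 143 141 143 143 144 146]
 [ 75  76  75  87  84  84  85  84  76  46  35  97 143 144 142 144 144 144
  143 142 143 144 141 146 142]
 [ 74  68  49  72  82  81  81  73  38  17   6  68 123 124 126 125 126 125
  130 132 133 132 136 139 136]
 [ 64  51  21  38  68  84  89  69  22   4   5  31  85 116 117 116 117 118
  118 120 120 122 122 123 122]
 [ 62  18  15  22  34  65  88  70  20   0   5   5  50  98 117 116 116 116
  117 119 116 114 116 117 116]
 [ 42  21  17  20  17  31  62  69  16   1   0   1   8  35  81 117 116 117
  116 116 116 116 117 116 116]
 [ 81  81  73  50  25  21  43  49   9   6   2   6   5   8  24  56  97 117
  115 115 115 117 118 116 118]
 [ 87  86  85  83  72  54  47  55  53   4   7   2   6   5   8  13  25  34
   60  95 118 116 117 119 116]
 [ 89  92  88  87  82  85  72  48  54  51  41  31  23  10   0   4   4 
[... 385 characters left out ...]
 5  24  41  41  38  37  49  50  47  41
   41  39  43  44  43  42  41]
 [ 84  82  83  86  87  99  96  17  10  21  41  39  41  42  35  41  51  54
   47  42  41  44  44  44  40]
 [ 85  86  89  87  82 115 130  13   4  24  41  41  39  41  40  40  36  41
   57  64  53  42  45  48  44]
 [ 90  90  92  91  81  72  75  14  11  28  39  39  42  48  62  59  53  51
   48  56  55  44  41  44  45]
 [ 89  83  82  82  81  81  70   7   9  28  42  42  45  84 122 127 126 134
  130 108  45  44  43  47  55]
 [ 90  85  81  71  46  65  71   5  13  30  39  40  42  54  68  65  61  64
   60  49  47  42  44  48  51]
 [ 84  84  84  74  45  52  47   5  14  35  41  40  43  66  92  60  41  50
   24  32  47  46  46  44  43]]
```

```bash
python3 -m jog '0 0 0 -1.7 0.2 0.28 0;0 0 0 -1.7 0.2 0.28 0;0 0 0 -1.7 0 0 0;0 0 0 -1.7 0 0 0;0 0 0 -1.7 0 0 0' | egrep 'force'; for i in 2 3 4 5 6; do python3 -m jog '0 0 0 -1.7 0 0 0;0 0 0 -1.7 0 0 0;0 0 0 -1.7 0 0 0;0 0 0 -1.7 0 0 0;0 0 0 -1.7 0 0 0' | egrep 'force'; python3 -c "
from go import *
print(unj(tipnow()).round(4), st()[2]['moment'].round(3))"; done; python3 -c "
from go import *
favg(4)
f=grab('side');save(f,'s13.png',(225,115,295,180),9); t=tipnow(); q=proj(f,np.array([t,jig((0,-.04,.045)),jig((0,.04,.045))])); print((q-[225,115]+.5)*9)"
```

```text
contact_force: [-0.1, -0.7, 0.9]
contact_force: [1.1, -1.4, 0.4]
[0.     0.0091 0.0442] [-0.454  0.437 -0.041]
contact_force: [0.1, -0.9, 0.3]
[-0.      0.0176  0.0442] [-0.45   0.522  0.01 ]
contact_force: [0.1, -0.9, -0.0]
[-0.0001  0.0257  0.0451] [-0.42   0.532  0.002]
contact_force: [0.1, -0.7, -0.3]
[-0.0002  0.033   0.0473] [-0.335  0.604 -0.04 ]
contact_force: [-0.5, -0.4, -0.6]
[-0.0005  0.0404  0.0494] [-0.233  0.684  0.002]
F [-0.312  0.435 -0.734 -0.18   0.69  -0.008] sd [0.42 0.39 0.64 0.02 0.03 0.02] tip [ 0.4651 -0.1691  0.0495] jig [-0.0003  0.0404  0.0495]
[[446.03833072 523.00450437]
 [454.77160266 380.4299632 ]
 [444.6007247  533.20236476]]
```

View pics/s13.png

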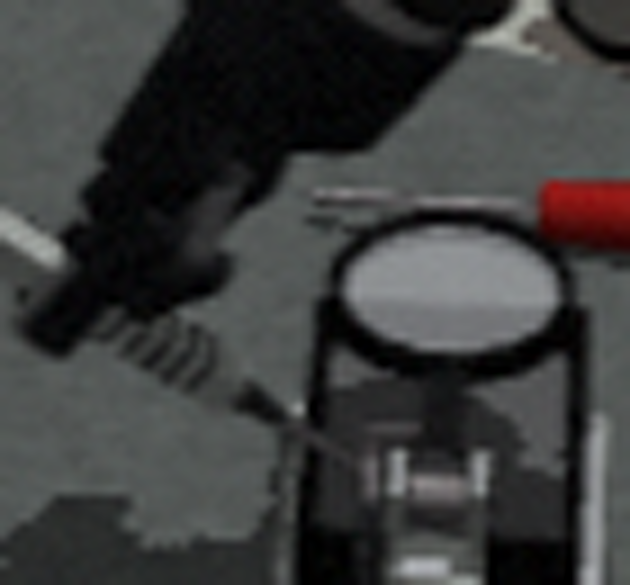

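```bash
python3 - <<'E'
from go import *
p,R,o=st(); lo=np.array([-2.96,-.34,-1.41,.24,-1.37,.17,-2.96]);hi=np.array([2.96,2.1,1.46,2.44,4.51,1.92,2.96])
print(o['joints'].round(3)); print((o['joints']-lo).round(3),(hi-o['joints']).round(3)); todo(*tipto((0,.043,.0442)))
for t,y in((30,16.7),(45,16.7),(37,10),(37,25)): todo(*tipto((0,.043,.0442),t,y))
E
```

```text
[ 0.705  0.417 -0.478  2.197 -1.366  0.169  0.356]
[ 3.665e+00  7.570e-01  9.320e-01  1.957e+00  4.000e-03 -1.000e-03
  3.316e+00] [2.255 1.683 1.938 0.243 5.876 1.751 2.604]
t 19.83 tcp [ 0.5905 -0.1315  0.1231] F [ 0.16  0.46 -1.19] w 0.0125
 turn deg [ 0.4   0.06 -0.41] |0.6  shift now-axes mm [-2.6  3.4 -2.8]  target-axes [-2.6  3.4 -2.8] dworld [-0.9  2.5 -4.4]
t 19.83 tcp [ 0.5905 -0.1315  0.1231] F [ 0.16  0.46 -1.19] w 0.0125
 turn deg [-6.6   0.09 -0.4 ] |6.6  shift now-axes mm [-2.5 21.5 -6.1]  target-axes [-2.6 22.  -3.6] dworld [  6.8   4.8 -20.8]
t 19.83 tcp [ 0.5905 -0.1315  0.1231] F [ 0.16  0.46 -1.19] w 0.0125
 turn deg [ 8.4   0.03 -0.41] |8.4  shift now-axes mm [ -2.8 -17.5  -1.7]  target-axes [ -2.6 -17.6   0.9] dworld [-12.1  -0.9  13.1]
t 19.83 tcp [ 0.5905 -0.1315  0.1231] F [ 0.16  0.46 -1.19] w 0.0125
 turn deg [ 0.42  5.43 -4.42] |7.0  shift now-axes mm [12.6  2.8 -3.5]  target-axes [12.6  3.7 -2.3] dworld [  2.6 -12.4  -4.4]
t 19.83 tcp [ 0.5905 -0.1315  0.1231] F [ 0.16  0.46 -1.19] w 0.0125
 turn deg [ 0.38 -6.58  4.56] |8.0  shift now-axes mm [-21.5   2.7  -3.8]  target-axes [-21.5   4.4  -1.4] dworld [-7.7 20.1 -4.4]
```

```bash
python3 -m jog '0 0 0 2.5 -3 2.3 0;0 0 0 5 -3 2.3 0;0 0 0 8 0 0 0;0 0 0 8 0 0 0;0 0 0 8 0 0 0'; python3 - <<'E'
from go import *
p,R,o=st(); print(o['joints'].round(3),unj(tipnow()))
todo(*tipto((0,0,.058),30))
E
```

```text
clock: 20.25
tcp_pos: [0.6, -0.1626, 0.1303]
orientation: [-0.796, 0.595, -1.174]
contact_force: [1.0, -0.3, -1.1]
grip_width: 0.0128
[ 0.657  0.413 -0.356  2.151 -1.242  0.252  0.257] [-0.00014864  0.00757184  0.05677926]
t 20.25 tcp [ 0.6    -0.1626  0.1303] F [ 0.96 -0.28 -1.14] w 0.0128
 turn deg [-6.59  0.08 -0.38] |6.6  shift now-axes mm [ 8.  16.  -2.3]  target-axes [ 7.9 16.3 -0.5] dworld [  9.7  -5.3 -14.3]
```

```bash
python3 -m jog '-1.32 0 -0.07 1.6 3.2 -0.4 0;-1.32 0 -0.07 1.6 3.2 -0.4 0;-1.32 0 -0.07 1.6 3.2 -0.4 0;-1.32 0 -0.07 1.6 3.2 -0.4 0;-1.32 0 -0.07 1.6 3.2 -0.4 0'; python3 -m jog '0 0 0 8 0 0 0;0 0 0 8 0 0 0;0 0 0 8 0 0 0;0 0 0 8 0 0 0;0 0 0 8 0 0 0';python3 - <<'E'
from go import *
p,R,o=st(); print(o['joints'].round(3),unj(tipnow()))
todo(*tipto((0,-.043,.056),30))
f=grab('side');save(f,'s14.png',(205,110,305,190),7)
E
```

```text
clock: 20.67
tcp_pos: [0.6092, -0.168, 0.1156]
orientation: [-0.897, 0.667, -1.152]
contact_force: [0.1, 0.6, -1.3]
grip_width: 0.0126
clock: 21.08
tcp_pos: [0.6205, -0.2073, 0.116]
orientation: [-0.895, 0.666, -1.154]
contact_force: [0.9, 0.0, -0.2]
grip_width: 0.0129
[ 0.418  0.455 -0.043  2.03  -0.924  0.378 -0.072] [-0.00099621 -0.04081417  0.0579066 ]
t 21.08 tcp [ 0.6205 -0.2073  0.116 ] F [ 0.86  0.02 -0.22] w 0.0129
 turn deg [-0.01  0.01 -0.01] |0.0  shift now-axes mm [ 2.2  2.2 -0.1]  target-axes [ 2.2  2.2 -0.1] dworld [ 1.6 -1.8 -1.9]
```

View pics/s14.png

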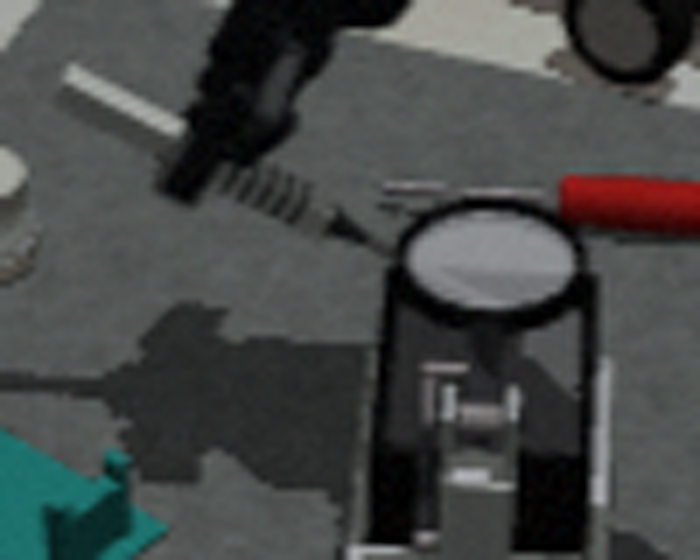

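```bash
python3 -m jog '0 0 0 2.2 2.2 0 0;0 0 0 0 0 0 0;0 0 0 0 0 0 0;0 0 0 0 0 0 0;0 0 0 0 0 0 0'|grep clock; python3 -c "
from go import *
favg(8)"; python3 -m jog '0 0 0 0 3 -1.7 0;0 0 0 0 3 -1.7 0;0 0 0 0 2 -1.2 0;0 0 0 0 0 0 0;0 0 0 0 0 0 0'|grep clock; python3 -c "
from go import *
favg(6)"; python3 -m jog '0 0 0 0 1.2 -0.7 0;0 0 0 0 0.6 -0.3 0;0 0 0 0 0 0 0;0 0 0 0 0 0 0;0 0 0 0 0 0 0'|grep clock; python3 -c "
from go import *
favg(8)"
```

```text
clock: 21.55
F [ 0.003 -0.296 -0.654 -0.171  0.552 -0.009] sd [0.49 0.54 0.24 0.03 0.03 0.03] tip [ 0.4898 -0.247   0.0562] jig [ 0.0009 -0.0413  0.0562]
clock: 22.37
F [-0.659  0.314  0.305 -0.114  0.655  0.002] sd [0.31 0.52 0.57 0.02 0.02 0.03] tip [ 0.4897 -0.2472  0.0469] jig [ 0.0008 -0.0415  0.0469]
clock: 23.08
F [ 0.135  0.402  0.346 -0.118  0.609  0.009] sd [0.38 0.33 0.31 0.03 0.03 0.01] tip [ 0.4898 -0.2472  0.0449] jig [ 0.0009 -0.0415  0.0449]
```

```bash
python3 -m jog '0 0 0 1 0.3 -1.2 0;0 0 0 0 0 0 0;0 0 0 0 0 0 0;0 0 0 0 0 0 0;0 0 0 0 0 0 0'|grep clock; python3 -c "
from go import *
favg(8)"; for i in 1 2 3 4 5; do python3 -m jog '0 0 0 -1.7 0 0 0;0 0 0 -1.7 0 0 0;0 0 0 -1.7 0 0 0;0 0 0 -1.7 0 0 0;0 0 0 -1.7 0 0 0' | egrep 'force'; python3 -c "
from go import *
print(unj(tipnow()).round(4), st()[2]['moment'].round(3),st()[2]['joints'][[4,5]].round(3))"; done
```

```text
clock: 23.9
F [ 0.38   0.071  0.737 -0.134  0.505  0.   ] sd [0.49 0.37 0.45 0.02 0.02 0.03] tip [ 0.4893 -0.2485  0.044 ] jig [ 0.     -0.0426  0.044 ]
contact_force: [0.3, -1.0, 0.6]
[ 0.     -0.0339  0.044 ] [-0.405  0.479  0.001] [-0.958  0.342]
contact_force: [0.3, -0.8, 0.6]
[ 0.     -0.0253  0.044 ] [-0.411  0.443 -0.043] [-0.966  0.33 ]
contact_force: [0.5, -0.9, 0.8]
[-0.     -0.0168  0.044 ] [-0.411  0.407  0.018] [-0.973  0.317]
contact_force: [1.0, -0.8, 1.6]
[-0.0001 -0.0083  0.044 ] [-0.369  0.439  0.074] [-0.981  0.305]
contact_force: [0.3, -1.3, 1.1]
[-0.0001  0.0001  0.044 ] [-0.433  0.471  0.024] [-0.99   0.293]
```

```bash
for i in 1 2 3 4 5; do python3 -m jog '0 0 0 -1.75 0 0 0;0 0 0 -1.75 0 0 0;0 0 0 -1.75 0 0 0;0 0 0 -1.75 0 0 0;0 0 0 -1.75 0 0 0' | egrep 'force'; python3 -c "
from go import *
print(unj(tipnow()).round(4), st()[2]['moment'].round(3),st()[2]['joints'][[4,5]].round(3))"; done; python3 -c "
from go import *
favg(3)
f=grab('side');save(f,'s15.png',(225,115,295,180),9); t=tipnow(); q=proj(f,np.array([t,jig((0,-.04,.045)),jig((0,.04,.045))])); print((q-[225,115]+.5)*9)"
```

```text
contact_force: [0.7, -0.5, 0.0]
[-0.0001  0.0089  0.044 ] [-0.443  0.497  0.087] [-0.999  0.28 ]
contact_force: [1.2, -1.3, 1.2]
[-0.0001  0.0177  0.044 ] [-0.389  0.458  0.032] [-1.008  0.267]
contact_force: [0.7, -1.1, 2.1]
[-0.0001  0.0264  0.044 ] [-0.384  0.51   0.074] [-1.019  0.255]
contact_force: [0.8, -2.1, 0.6]
[-0.0001  0.0351  0.044 ] [-0.422  0.448  0.03 ] [-1.03   0.242]
contact_force: [-0.0, -1.2, 0.7]
[-0.0002  0.0439  0.044 ] [-0.468  0.523  0.052] [-1.043  0.23 ]
F [-0.093  0.418  1.116 -0.213  0.568  0.024] sd [0.31 0.46 0.44 0.04 0.02 0.03] tip [ 0.4641 -0.1653  0.0439] jig [-0.0002  0.0443  0.0439]
[[444.55874689 544.06708315]
 [454.77160266 380.4299632 ]
 [444.6007247  533.20236476]]
```

View pics/s15.png

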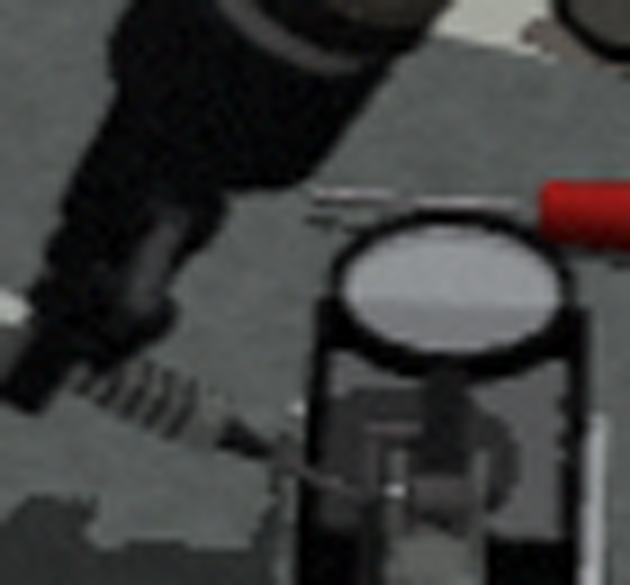

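Full stroke done with contact throughout. The shaft is still under the lens, and the lens is level at crop (455,285). Next: lift, then retract along the stylus axis.

```bash
python3 -m jog '0 0 0 0 -4 2.5 0;0 0 0 0 -4 2.5 0;0 0 0 5 0 15 0;0 0 0 5 0 20 0;0 0 0 0 0 25 0'; python3 -m jog '0 0 0 0 0 30 0;0 0 0 0 0 30 0;0 0 0 0 -35 0 0;0 0 0 0 -35 0 0;0 0 0 0 -35 0 0';python3 - <<'E'
from go import *
f=grab('side');save(f,'s16.png',(130,60,330,230),3.8)
p,R,o=st(); print(o['joints'].round(3),unj(tipnow()))
todo(np.array([.4841,.1239,.2]),down(-98.6))
E
```

```text
clock: 29.08
tcp_pos: [0.6491, -0.1221, 0.1415]
orientation: [-0.897, 0.668, -1.155]
contact_force: [0.3, -0.7, -0.8]
grip_width: 0.0124
clock: 29.5
tcp_pos: [0.6485, -0.1197, 0.2629]
orientation: [-0.898, 0.667, -1.15]
contact_force: [0.5, -0.6, 0.5]
grip_width: 0.013
[-0.035  0.227  0.291  1.948 -0.6    0.585 -0.605] [0.05029355 0.03153097 0.21144277]
t 29.55 tcp [ 0.6485 -0.1234  0.2703] F [-1.49 -2.03  3.09] w 0.0128
 turn deg [-29.88  24.65  -6.51] |39.3  shift now-axes mm [-284.2   16.1 -110.1]  target-axes [-219.9   70.3 -199.5] dworld [-164.4  247.3  -70.3]
```

View pics/s16.png

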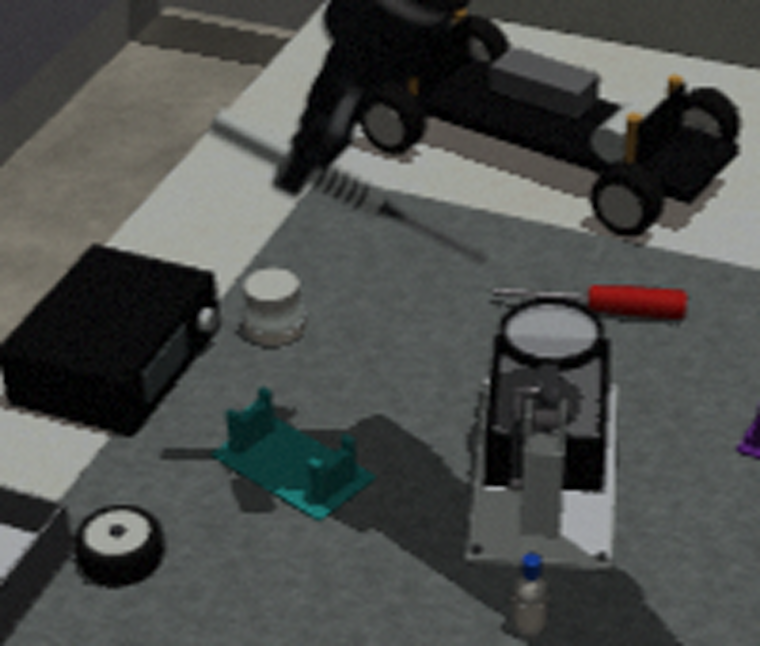

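```bash
python3 -m jog '0 0 0 -36 0 -10 0;0 0 0 -36 0 -10 0;0 0 0 -36 0 -10 0;0 0 0 -36 0 -10 0;0 0 0 -36 0 -10 0'; python3 -m jog '0 0 0 -36 0 -15 0;0 0 0 -36 0 -15 0;0 0 0 -32 0 -15 0;-5 4.1 -1.1 0 0 -15 0;-5 4.1 -1.1 0 0 0 0'; python3 -m jog '-5 4.1 -1.1 0 0 0 0;-5 4.1 -1.1 0 0 0 0;-5 4.1 -1.1 0 0 0 0;-4.9 4.1 -1.1 0 0 0 0;0 0 0 0 0 0 0'; python3 - <<'E'
from go import *
todo(np.array([.4841,.1239,.1]),down(-98.6))
E
```

```text
clock: 29.97
tcp_pos: [0.5544, 0.0405, 0.2375]
orientation: [-0.895, 0.666, -1.152]
contact_force: [0.2, -0.4, -1.4]
grip_width: 0.0126
clock: 30.38
tcp_pos: [0.4858, 0.1037, 0.2099]
orientation: [-0.994, 0.887, -1.214]
contact_force: [-0.0, -0.4, -0.8]
grip_width: 0.0132
clock: 30.8
tcp_pos: [0.4937, 0.1047, 0.2126]
orientation: [-1.145, 1.326, -1.318]
contact_force: [-0.2, 0.3, -0.2]
grip_width: 0.0129
t 30.80 tcp [0.4937 0.1047 0.2126] F [-0.2   0.26 -0.24] w 0.0129
 turn deg [ 0.57 -0.07  0.31] |0.7  shift now-axes mm [-18.1 112.6 -11.3]  target-axes [-17.5 112.6 -12.4] dworld [  -9.6   19.2 -112.6]
```

```bash
python3 -m jog '0.57 0 0.31 -17.6 20 -12.3 0;0 0 0 0 30 0 0;0 0 0 0 30 0 0;0 0 0 0 22 0 0;0 0 0 0 10 0 0'; python3 -m jog '0 0 0 0 0 0 0;0 0 0 0 0 0 0;0 0 0 0 0 0 0;0 0 0 0 0 0 0;0 0 0 0 0 0 0'|grep clock; python3 - <<'E'
from go import *
todo(np.array([.4841,.1239,.0225]),down(-98.6))
f=grab('side');save(f,'s17.png',(170,180,300,280),5.8)
print(proj(f,tipnow()))
g=f['color'].astype(int).sum(2)//3
p,R,o=st(); print(proj(f,[p+R.apply([0,-.019,-l]) for l in(.09,.11,.13,.1515)]))
E
```

```text
clock: 31.22
tcp_pos: [0.4791, 0.1226, 0.0977]
orientation: [-1.138, 1.317, -1.316]
contact_force: [-0.7, 0.4, -0.8]
grip_width: 0.0128
clock: 31.63
t 31.63 tcp [0.4825 0.1236 0.1013] F [ 0.09  0.06 -0.49] w 0.0128
 turn deg [-0.18  0.14 -0.14] |0.3  shift now-axes mm [-0.3 78.8  1.3]  target-axes [-0.5 78.8  1.6] dworld [  1.6   0.3 -78.8]
[[283.47706378 244.9898406 ]]
[[261.29876266 235.59096983]
 [268.7240101  238.73769152]
 [276.24388203 241.92451381]
 [284.43536228 245.39595483]]
```

View pics/s17.png

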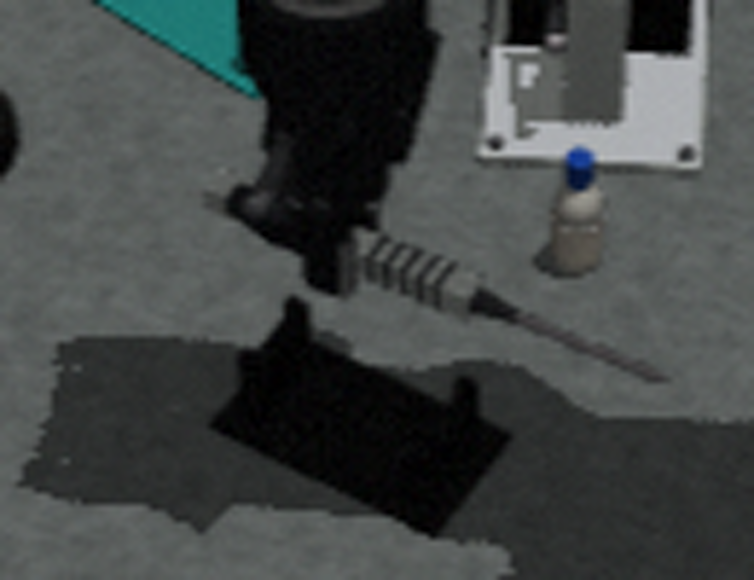

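```bash
python3 - <<'E'
from go import *
f=load('side')
c=np.array([(210,425),(432,535),(512,435)])/5.8+[169.5,179.5]
W=ray(f,c,.003); print(W.round(4), (W[0]+W[2])/2); d=W[0]-W[1]; print(np.linalg.norm(d),np.linalg.norm(W[2]-W[1]),np.degrees(np.arctan2(d[1],d[0])))
E
```

```text
[[0.5424 0.1465 0.003 ]
 [0.4264 0.1676 0.003 ]
 [0.4137 0.1027 0.003 ]] [0.47806443 0.12458351 0.003     ]
0.11789548122950377 0.06613705783401452 -10.347065750667612
```

```bash
python3 -m jog '0 0 0 0 20 0 0;0 0 0 0 20 0 0;0 0 0 0 15 0 0;0 0 0 0 8 0 0;0 0 0 0 5 0 0'|egrep 'tcp|force'; python3 -m jog '0 0 0 0 4 0 0;0 0 0 0 4 0 0;0 0 0 0 2 0 0;0 0 0 0 0 0 0;0 0 0 0 0 0 0'|egrep 'tcp|force'; python3 - <<'E'
from go import *
favg(4);todo(np.array([.4825,.1239,.0222]),down(-98.6))
f=grab('side');save(f,'s18.png',(170,180,300,280),5.8)
E
```

```text
tcp_pos: [0.4814, 0.1233, 0.0314]
contact_force: [0.6, -0.1, -0.9]
tcp_pos: [0.4819, 0.1235, 0.0224]
contact_force: [-0.4, 1.2, -1.0]
F [ 0.093  0.269 -1.019  0.017  0.005  0.007] sd [0.24 0.3  0.62 0.02 0.02 0.01] tip [0.3345 0.1454 0.0411] jig [-0.035   0.3792  0.0411]
t 32.72 tcp [0.4818 0.1235 0.0223] F [ 0.27 -0.09 -2.06] w 0.0129
 turn deg [-0.08  0.14 -0.07] |0.2  shift now-axes mm [-0.5  0.1  0.6]  target-axes [-0.5  0.1  0.6] dworld [ 0.7  0.4 -0.1]
```

View pics/s18.png

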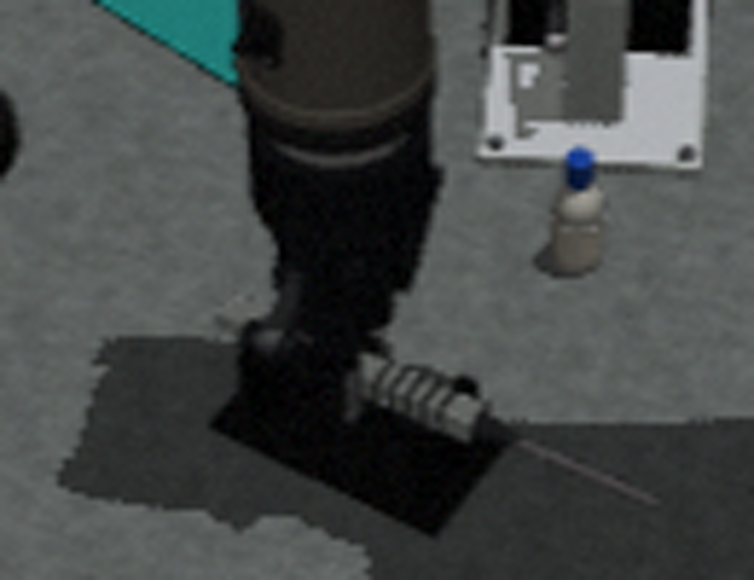

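Not yet in contact (under 1 mm left), so I'll lower it 0.7 mm, open the fingers and rise.

```bash
python3 -m jog '0 0 0 0 0.7 0 0;0 0 0 0 0 0 0;0 0 0 0 0 0 0.1;0 0 0 0 0 0 0.25;0 0 0 0 0 0 0.5'|egrep 'tcp|force|grip'; python3 -m jog '0 0 0 0 0 0 0.6;0 0 0 0 0 0 0.6;0 0 0 0 0 0 0.6;0 0 0 0 0 0 0.6;0 0 0 0 0 0 0.6'|egrep 'tcp|force|grip'; python3 - <<'E'
from go import *
f=grab('side');save(f,'s19.png',(170,180,300,280),5.8)
E
```

```text
tcp_pos: [0.4818, 0.1235, 0.0215]
contact_force: [-0.2, -0.2, 0.6]
grip_width: 0.0324
tcp_pos: [0.4817, 0.1234, 0.0213]
contact_force: [0.2, 0.1, 0.9]
grip_width: 0.0513
```

View pics/s19.png

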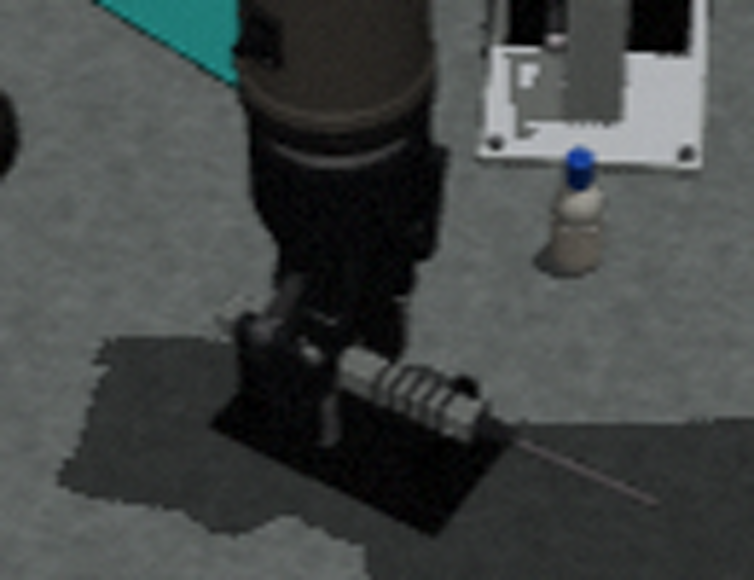

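Released, and the stylus lies still. Moving up and away for the final check.

```bash
python3 -m jog '0 0 0 0 -12 0 0.6;0 0 0 0 -20 0 0.6;0 0 0 0 -30 0 0.6;0 0 0 0 -40 0 0.6;0 0 0 0 -40 0 0.6'|egrep 'tcp|force|grip'; python3 -m jog '0 0 0 -10 -40 20 0.6;0 0 0 -35 -10 20 0.6;0 0 0 -38 0 10 0.6;0 0 0 -38 0 10 0.6;0 0 0 -38 0 10 0.6'|egrep 'tcp|force|grip';python3 -m jog '0 0 0 -30 0 10 0.6;0 0 0 -30 0 0 0.6;0 0 0 -20 0 0 0.6;0 0 0 0 0 0 0.6;0 0 0 0 0 0 0.6'|egrep 'tcp|force|grip'; python3 - <<'E'
from go import *
f=grab('side');save(f,'s20.png')
f=grab('top');save(f,'t20.png')
f=load('side');save(f,'s21.png',(180,130,310,290),3.6)
f=load('top');save(f,'t21.png',(190,165,360,245),4.6)
E
```

```text
tcp_pos: [0.4806, 0.1228, 0.1643]
contact_force: [0.7, -0.0, -0.2]
grip_width: 0.0513
tcp_pos: [0.5728, 0.2712, 0.2105]
contact_force: [1.2, -0.1, 0.9]
grip_width: 0.0511
tcp_pos: [0.5931, 0.3486, 0.2092]
contact_force: [0.1, -0.8, 1.1]
grip_width: 0.0516
```

View pics/s21.png

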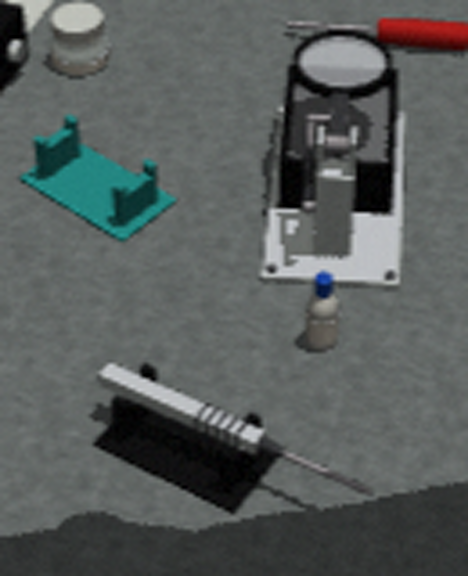

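View pics/t20.png

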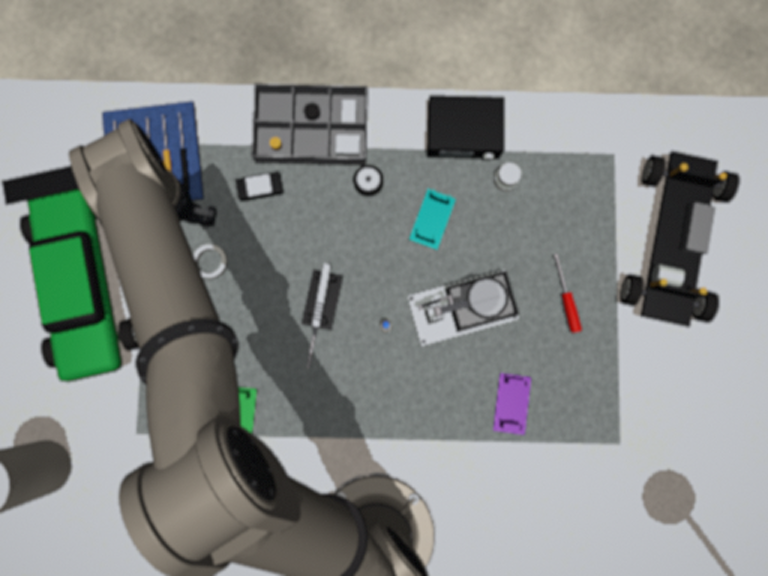

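View pics/t21.png

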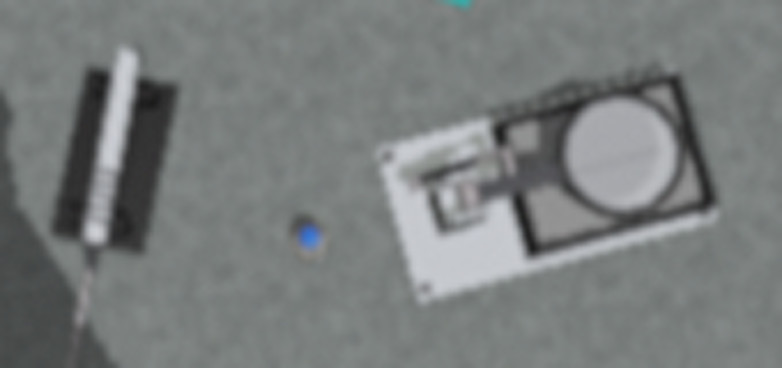

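The lens is level over the plate (top crop (620,155)). The stylus lies across both saddles (top crop (110,150)). The glue, wheel, battery, jar and driver are at the same pixels as at the start. Handing in.

```bash
python3 -c "
from bench import r
print(r.hand_in(), r.get_obs()['clock'])"
```

```text
the job is handed in; nothing more can be done
the job is handed in; nothing more can be done
```

The job is handed in, at about 34.5 s of the 72 s allowed. I flipped the lens down level, drew the stylus along the whole seam, and laid it back across both saddles of the black rest.

**First stroke failed near its end:** with the stylus slanted 37°, joints 5 and 6 ran into their limits. The tip lifted off at about 33 mm past the seam's middle, short of the end at 40 mm. Joint 6 read 0.169 against its limit of 0.17, so by that reading it was about 0.001 rad past its range, which could count as a breach.

**Second stroke was complete:** I slanted the stylus 30° instead and redrew the whole seam from start to end in about 4.2 s. By the arm's own position readings:
- The tip ran from −42.6 mm to +44 mm along the seam.
- It stayed within 0.2 mm of the seam line I had measured, at a steady height, with the plate pressed down about 3 mm.
- Force and moment readings showed light contact of about 1 to 2 N throughout.

**Final pictures:**
- The lens is level over the plate.
- The stylus lies across both saddles.
- The glue, the far wheel, battery, jar and driver are where they started; the tape looks unmoved too.
- The second wheel was hidden under the arm in the last top view, so I could not check it. The tool never went near it.
- The gripper was clear of everything.

**Less certain:** the tip on the seam could not be seen directly, because the lens and arm hid it. Its sideways position relies on the arm's readings and the camera calibration, good to about 2 mm. The side camera hinted at a difference of about 1 mm.

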